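# Load a soap bar under the guard of a bench stamping press

## Robot

A 6-joint arm with a two-finger parallel gripper is mounted at the origin on a cart in front of the work surface, level with it; the furniture and walls round the work are solid. World frame = base frame: x ahead of the robot, y to its left, z up, the work surface at z = 0. Lengths are in m, angles in rad, forces in N, time in s.
With the tool pointing down it reaches from about 0.325 to 0.775 m from the base axis. Payload 5.5 kg.
Tool frame: the origin (TCP) lies between the finger pads; the fingertips stand 8 mm ahead of it and the grasp point (between the pads) lies 11 mm behind it (ctrl.nose_length is the distance from the TCP to the fingertips, in m); z points along the fingers, y is the line along which they close (so a half turn about z gives the same grasp; the last joint's range is limited). The gripper opens to 88 mm and grips with 3 to 60 N. Pads are 20 mm wide; open, the fingers measure 115 mm over their backs; the gripper's body (75 mm by 178 mm) begins 61 mm behind the grasp point.
Start: joints at [-1.297, 0.091, 1.231, -0, 1.82, -0.057], TCP at [0.195, -0.567, 0.231] pointing down, gripper open.
Joint ranges: [-2.87, 2.87], [-0.86, 2.18], [0.17, 2.46], [-1.51, 4.65], [0.06, 2.69], [-2.65, 2.65]. Speed limits (rad/s): [2.57, 2.57, 3.01, 3.14, 3.14, 3.14].

## Interface

Orientations are given as a rotation vector (axis times angle).
In Python, from plant import readout, cams, ctrl gives the robot as it stands. The module is installed in compiled form; this text tells all that it offers.
- The arm moves only by the tool play_rows, never from a script. Its argument "targets" is a list of rows, each a list of 3 entries, a list of its own where there are three numbers: the shift along the tool's x, y, z in m, then the turn, a rotation vector about the tool's x, y, z in degrees, then the opening, from 0 (shut) to 1 (fully open). A call has 1 to 20 rows; each row shifts and turns the commanded pose from where the row before left it, along the tool's axes as they then stand; what a row does not reach is not made up. A row lasts 1/8 s, in which the tool goes at most 62.5 mm and 10.7 degrees, less where a joint would pass 70% of its speed; a pose out of reach is approached as far as the arm can. A call is refused whole if a number of a shift passes 0.0625 or a number of a turn 10.7, either way. A call with a gripper value outside its range is refused whole. The fingers move at their own pace and stop on an object; "grip_force" is the grip in N (left out, the last holds). Time passes only in rows, so rows that do not move let the fingers close. It gives the time, the measured TCP pose, the force, the opening and the grip force at its end, in the units of the state.
- readout.get_obs(): the state, without advancing time (a new reading comes with each control period).
- cams.read_camera(name): name is "scene" or "top" or "wrist"; returns (picture, depth): 400x640x3 uint8, blue, green, red; 400x640 float32, m along the optical axis (not along the pixel's ray), 0 where there is no reading.
- cams.calibration(name): a dict with "fx", "fy", "cx", "cy" (pixels), "k1" (the pictures are not rectified: a ray, as slopes to the right and down, at radius r is drawn at 1 + k1 r^2 times it, then the intrinsics apply), "rvec" (rotation vector, rad) and "tvec" (3), from world to camera coordinates, as OpenCV has them. Camera axes: x right, y down, z forward; pixel columns grow to the right and rows downward; lengths in m; the calibration is good to about 2 mm. A picture is of the moment at which its call begins: read the wrist's pose just before it. calibration takes no time and is no camera call; for the wrist camera it gives the pose at the moment of the call.
- ctrl.job_done(): hands the job in; it is judged then, once.
Trained networks look in the newest picture that a camera, given by its name, has taken for a name from the list of things; names that differ only in an ending like _2 or _b are one class to them, and where a whole thing is asked for, a point or a joint stands for the part that bears it (a point fixed in the world has none). Each returns a list of dicts, best first, with "confidence" (0 to 1); they miss things now and then, are a little off and sometimes report something else, mostly with a low value. They report only what shows in the picture. A call takes as long as a camera call. They do not tell look-alikes from the thing itself.
- cams.look_for(camera, label): "extent" ([left, top, width, height] as shares, 0 to 1, of the picture: columns of its width, rows of its height, round what is visible of it).
- cams.cut_out(camera, label): "region" (400x640 bool, what is visible of it) and "extent" ([left, top, width, height] as shares, 0 to 1, of the picture: columns of its width, rows of its height, round what is visible of it).
The state is a dict: "time": time; "joint_positions": joint angles; "qd": joint speeds; "effort": joint torques, N m; "eef_pos": TCP position; "orientation": TCP orientation; "force": force on the tool from outside, world axes, zero at the start; "wrist_torque": the same for the moment, N m; "gripper_width": opening from 0.0 (shut) to 1.0 (fully open); "grasp_force": force on a finger pad.
Only numpy, scipy, OpenCV 4.12 (cv2) and the standard library are available. Lean on these libraries where they do the work, as an engineer would, in place of code of your own. Each camera call takes 0.05 s, during which the arm holds its last target. There are 200 camera calls.

## Task

Get the bench stamping press ready to stamp the plain rectangular soap bar. Lift the press's clear guard until it stands fully up, load the bar into the nest under the stamp (lengthwise, pushed back against the sprung jaw and laid down flat behind the front lip, so that the jaw clamps it against the lip), let go of it, and then lower the guard, without slamming it, and press it fully shut on its interlock pin. The soap is soft, so do not press it hard into the nest. Leave the other things on the desks where they are.

Things in the scene. Friction and masses are not known exactly. Their poses are not given: they have to be found in the camera images.
- press: Grey bench press, fixed. Origin: underside, below the middle of the nest; x from its front (grip side, turned to the robot's right) to its back, y left, z up; all mm below are in this frame. Base x -62..110, y +-70, top z 18. Column x 59..105, y +-31, to z 223. Head x -19..91, y +-31, z 159..221, over the nest. A hand lever (unused) leans back at the head's right (y -42).
- stamp (a point): Middle of the brass stamp's underside, 143 mm above the desk over the middle of the nest; stamp x +-18, y +-25. With head and stamp in the way nothing comes down on the nest from straight above: with the guard up, reach in under the stamp from the front, the tool's upper end leaning 35 to 40 degrees towards the front, holding the bar near its front end.
- nest (a point): Middle of the nest's flat bed, 26 mm above the desk, axes as the press (x to the back). Two low side rails x 12..36 keep the bar's rear between inner faces at y -23 and +23; their tops are 10 mm above the bed. A bar clamped in the nest has its origin about 1 mm in front of this point, its long side along x.
- lip (a point): Middle of the top inner edge of the nest's front lip: x -32, y 0, z 34 (8 mm above the bed); the lip spans y +-16 and is 6.5 mm thick. Between lip and jaw at rest there is 55.5 mm, so the 62 mm bar goes in by pushing the jaw back with the bar held above lip and rails, then lowering it flat behind the lip; on release the jaw pushes it against the lip.
- jaw (a joint): Sprung jaw at the back of the nest, metres pushed back: 0 at rest, hard stop at 0.010. An upright block y +-20, z 28..57, its front face at x +23.5 at rest. It pushes forward with 5 N at rest plus 0.5 N per mm (10 N just before the stop). With the bar clamped it reads about 0.0065; it must go back further than that, nearly to its stop, for the bar to pass down behind the lip.
- guard (a joint): Guard angle, rad: 0 shut, grows as it is lifted, 1.65 is the stop (fully up). Starts a little ajar. Clear front panel (shut: y +-64, z 34..162, outer face x -72) and side panels at y +-62, which also shield the nest. Stiff hinge: stays where it is left; takes about 2 to 7 N at the grip. In the last 0.06 rad it also presses the interlock pin.
- guard_hinge (a point): Middle of the guard's hinge axis: x 75, y 0, z 130. The axis runs along the press's y.
- guard_grip (a point): Middle of the guard's black T-grip: a round bar 18 mm thick, 40 mm long along the press's y, 34 mm before the front panel. Shut it is at x -106, z 80; it goes round the hinge axis at 188 mm radius (up: about x 40, z 314). Pinched across its 40 mm length it turns between the pads like a pin. The stem behind it is 10 mm thick.
- interlock (a joint): Spring pin at the front left of the base, metres pressed: 0 with the guard ajar, about 0.008 with the guard fully shut. It pushes back with 1.5 to 3 N.
- soap_bar: The plain cream-coloured rectangular soap bar, 42 mm (its x) by 62 mm (its y) by 32 mm high, about 0.1 kg, lying flat on the desk among two cast soaps. Origin: middle of its underside, z up. It may lie either end first in the nest.
- rose_soap: Leave alone: a cast soap shaped like a rose, 46 mm across, 21 mm high. Origin: middle of its underside.
- star_soap: Leave alone: a cast soap shaped like a star, 50 mm across, 17 mm high. Origin: middle of its underside.
- jar: Leave alone: a small round screw-lid jar, 42 mm across, 34 mm high. Origin: middle of its underside.
- jar_2: Leave alone: a second small round screw-lid jar, 42 mm across, 34 mm high. Origin: middle of its underside.
- glue_stick: Leave alone: a glue stick lying down, 26 mm thick, 92 mm long. Origin: middle of its underside.
- tape_roll: Leave alone: a roll of brown tape lying flat, 94 mm across, 48 mm high. Origin: middle of its underside.
- fruit_mould: Leave alone: a flat silicone casting mould, 150 x 132 mm, 22 mm high. Origin: middle of its underside.
- dye_bottle: Leave alone: a small standing bottle with a pointed cap, 26 mm across, 73 mm high. Origin: middle of its underside.
Not all that is in view belongs to the job. There is more than one size of the soap_bar; the job needs the larger.

How it is judged:
On the way, in this order (a step that is already met when the one before it is completed fails the run):
1. the guard stands fully up (value of joint guard above 1.45 rad), for 0.2 s.
2. the bar lies flat in the nest, clamped between jaw and lip and let go, with the guard up (x of soap_bar in the frame of nest between -0.004 and 0.003 m and y of soap_bar in the frame of nest between -0.0035 and 0.0035 m and z of soap_bar in the frame of nest between -0.0025 and 0.0025 m and angle between soap_bar's own z axis and vertical below 0.06 rad and angle between the y axis of soap_bar and the x axis of nest, either way round below 0.09 rad and value of joint jaw above 0.0045 m and contact force between the fingers and soap_bar below 0.3 N and value of joint guard above 1.2 rad), for 0.2 s.
At the end, for the whole second after the job is handed in: The guard is shut (under 0.03 rad) with the interlock pin down (over 5 mm), and the bar lies at rest in the nest: flat within 3.4 degrees, lengthwise within 5 degrees, its origin within -4 to +3 mm (x), 3.5 mm (y) and 2.5 mm (z) of the site nest, the jaw bearing on it (jaw over 4.5 mm), released (x of soap_bar in the frame of nest between -0.004 and 0.003 m and y of soap_bar in the frame of nest between -0.0035 and 0.0035 m and z of soap_bar in the frame of nest between -0.0025 and 0.0025 m and angle between soap_bar's own z axis and vertical below 0.06 rad and angle between the y axis of soap_bar and the x axis of nest, either way round below 0.09 rad and value of joint jaw above 0.0045 m and value of joint guard below 0.03 rad and value of joint interlock above 0.005 m and linear speed of soap_bar below 0.01 m/s and contact force between the fingers and soap_bar below 0.3 N); the robot touches nothing.
It fails at once if the soft bar is pressed hard against the nest or press, with more than 60 N (contact force between soap_bar and press above 60 N).
It fails at once if another thing on the desks is shifted by more than 20 mm (distance of any of rose_soap, star_soap, jar, jar_2, glue_stick, tape_roll, fruit_mould, dye_bottle from where it was at the start of the episode above 0.02 m).
It fails at once if the guard is slammed down (faster than 3 rad/s) (velocity of joint guard below -3 rad/s).
It also fails if it takes over 72 s, if anything falls off the work surface, if the arm or the gripper's body presses on something with over 40 N, if the wrist force passes 120 N, or if a joint passes its speed limit or range.

## Working session

There is one attempt and no reset: what is moved stays moved. The work goes in short steps, Python scripts to look and compute and a tool call to move; the robot and the scene stay as the last step left them, time stands still between calls to the robot, and variables do not carry over. Pictures are saved under pics/ and viewed, at most 10 in all, crops included, and the job is handed in when it is done.

Besides the shell and the picture viewer there is one more tool, called after "Request:" as name(argument=value, ...), one argument or row to a line, values as JSON. play_rows: Moves the arm, as the interface text tells. Its arguments: {"type":"object","properties":{"targets":{"type":"array","items":{"type":"array"}},"grip_force":{"type":"number"}},"required":["targets"]}

```bash
mkdir -p pics; cat > h.py <<'E'
import numpy as np, cv2
from scipy.spatial.transform import Rotation as R
from plant import readout, cams, ctrl
def deproj(name, dep, mask=None):
    c=cams.calibration(name)
    K=np.array([[c['fx'],0,c['cx']],[0,c['fy'],c['cy']],[0,0,1]])
    v,u=np.nonzero((dep>0) if mask is None else (mask&(dep>0)))
    p=cv2.undistortPoints(np.stack([u,v],1).astype(float)[:,None],K,np.array([c['k1'],0,0,0,0.]))[:,0]
    z=dep[v,u]; P=np.c_[p*z[:,None],z]
    Rw=R.from_rotvec(np.ravel(c['rvec']))
    return Rw.inv().apply(P-np.ravel(c['tvec'])), np.stack([u,v],1)
E
python3 - <<'E'
from h import *
for n in ["scene","top"]:
    im,d=cams.read_camera(n); cv2.imwrite(f"pics/{n}0.png",im); np.save(f"{n}0.npy",d)
    c=cams.calibration(n); Rw=R.from_rotvec(np.ravel(c['rvec'])); print(n,Rw.inv().apply(-np.ravel(c['tvec'])),c['fx'],c['k1'])
    for l in ["press","guard","guard_grip","nest","soap_bar","stamp","lip","jaw"]:
        for r in cams.cut_out(n,l)[:3]:
            P,uv=deproj(n,d,r['region'])
            print(l,round(r['confidence'],2),(np.array(r['extent'])*[640,400,640,400]).round(),np.median(P,0).round(3),P.min(0).round(3),P.max(0).round(3)) if len(P) else print(l,'nodepth')
print(readout.get_obs())
E
```

```text
scene [-0.27195883 -1.06576148  0.79922624] 417.9458831621659 -0.08647955265465875
press 0.88 [274. 138.  47.  81.] [ 0.486 -0.021  0.138] [ 0.143 -0.555 -0.006] [0.782 0.342 0.491]
guard 0.82 [278. 162.  46.  43.] [ 0.493 -0.105  0.135] [ 0.157 -0.547 -0.002] [0.766 0.19  0.439]
guard 0.59 [328. 264.  17.  18.] [ 0.352 -0.401  0.03 ] [ 0.337 -0.415 -0.004] [ 0.377 -0.374  0.038]
guard_grip 0.71 [278. 164.  45.  43.] [ 0.493 -0.107  0.135] [ 0.157 -0.542 -0.001] [0.667 0.126 0.4  ]
nest 0.86 [273. 139.  48.  75.] [ 0.485 -0.023  0.14 ] [ 0.163 -0.545 -0.006] [0.782 0.33  0.439]
soap_bar 0.75 [322. 240.  23.  16.] [ 0.412 -0.303  0.022] [ 0.401 -0.322 -0.   ] [ 0.448 -0.266  0.035]
soap_bar 0.68 [392. 283.  18.  14.] [ 0.44  -0.559  0.022] [ 0.421 -0.575 -0.004] [ 0.492 -0.52   0.028]
stamp 0.62 [274. 141.  51.  74.] [ 0.485 -0.024  0.141] [ 0.409 -0.137 -0.006] [0.782 0.33  0.247]
lip 0.95 [274. 137.  47.  78.] [ 0.485 -0.023  0.139] [ 0.156 -0.539 -0.006] [0.806 0.33  0.392]
jaw 0.65 [268. 170.   4.  11.] [0.526 0.2   0.031] [ 0.516  0.188 -0.   ] [0.539 0.213 0.066]
jaw 0.57 [273. 
[... 1164 characters left out ...]
0.16  0.25 ]
{'time': 0.9, 'joint_positions': array([-1.29665961e+00,  9.11044051e-02,  1.23066316e+00,  3.42116490e-05,
        1.81979822e+00, -5.66869795e-02]), 'qd': array([ 0.00143813, -0.00010175, -0.0002933 , -0.00027093,  0.00026461,
       -0.00061698]), 'effort': array([-8.61823628e-04, -4.46193302e+01, -4.06510770e+01,  6.98578265e-02,
        1.96420698e-02,  2.12517995e-05]), 'eef_pos': array([ 0.19491684, -0.56748471,  0.2306494 ]), 'orientation': array([3.09868690e+00, 5.17299412e-01, 5.63543234e-05]), 'force': array([-0.19783456,  0.13662995, -0.24810924]), 'wrist_torque': array([ 0.00721919, -0.01604227, -0.0102106 ]), 'grasp_force': 0.0, 'gripper_width': 1.0020635872001766}
```

```bash
python3 - <<'E'
import cv2,numpy as np
a=cv2.imread("pics/scene0.png")[100:320,230:450]; b=cv2.imread("pics/top0.png")[120:270,190:470]
a=cv2.resize(a,(600,600),interpolation=cv2.INTER_CUBIC);cv2.imwrite("pics/a.png",a)
cv2.imwrite("pics/b.png",cv2.resize(b,None,fx=2.8,fy=2.8,interpolation=cv2.INTER_CUBIC))
E
```

```text
(no output)
```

View pics/a.png

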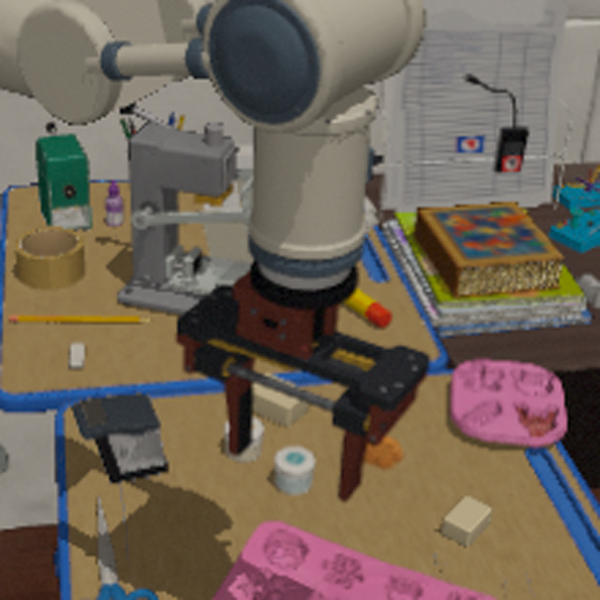

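View pics/b.png

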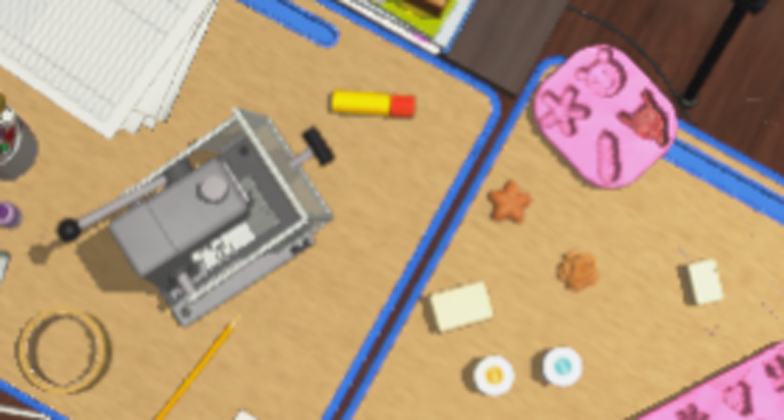

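The top view crop shows the press at about (200,215) with its front and grip at upper right (318,147). The large bar is at (460,307), and the small look-alike is at (703,282). I'll measure their poses next.

```bash
cat >> h.py <<'E'
def rect(P,lo,hi,box):
    m=(P[:,2]>lo)&(P[:,2]<hi)&(P[:,0]>box[0])&(P[:,0]<box[1])&(P[:,1]>box[2])&(P[:,1]<box[3])
    Q=P[m]; r=cv2.minAreaRect((Q[:,:2]*1000).astype(np.float32)); return Q,r
E
python3 - <<'E'
from h import *
d=np.load("top0.npy"); im=cv2.imread("pics/top0.png")
P,uv=deproj("top",d)
for nm,a in dict(head=(.205,.232,(.4,.65,-.15,.12)),base=(.008,.03,(.38,.7,-.25,.15)),bar=(.022,.045,(.37,.48,-.34,-.23)),small=(.015,.04,(.42,.49,-.59,-.51))).items():
    Q,r=rect(P,*a); print(nm,len(Q),r,np.median(Q,0).round(4))
C=im[uv[:,1],uv[:,0]]
m=(C.max(1)<60)&(P[:,0]>.53)&(P[:,0]<.64)&(P[:,1]<-.08)&(P[:,1]>-.22)
print(P[m].round(3)[::6], np.median(P[m],0),m.sum()); r=cv2.minAreaRect((P[m][:,:2]*1000).astype(np.float32));print(r)
E
```

```text
head 1178 ((503.5094299316406, 10.9188232421875), (79.45862579345703, 158.982421875), 32.22172164916992) [0.5027 0.0027 0.2204]
base 1566 ((542.7896118164062, -48.16090393066406), (317.0658264160156, 393.0189514160156), 1.0764284133911133) [ 0.528  -0.0546  0.019 ]
bar 301 ((405.858154296875, -289.58636474609375), (86.05642700195312, 63.004310607910156), 11.77695369720459) [ 0.4255 -0.2857  0.0312]
small 160 ((452.0699768066406, -553.0286254882812), (45.40767288208008, 32.4278678894043), 11.629314422607422) [ 0.4519 -0.5521  0.0227]
[[ 0.6   -0.125  0.132]
 [ 0.597 -0.131  0.129]
 [ 0.593 -0.134  0.134]
 [ 0.59  -0.128  0.12 ]
 [ 0.586 -0.131  0.126]
 [ 0.582 -0.139  0.129]
 [ 0.579 -0.142  0.129]
 [ 0.577 -0.145  0.129]
 [ 0.571 -0.142  0.129]] [ 0.58516467 -0.13366728  0.12972348] 49
((585.4945068359375, -134.14297485351562), (33.22855758666992, 11.732751846313477), 31.48859214782715)
```

```bash
cat >> h.py <<'E'
from scipy.optimize import minimize
def fitrect(XY,L,W,x0,soft=.0015,cell=.003):
    # template fit: long side L along yaw; points inside +1, points near outside -1; area-uniform
    def f(p):
        c,s=np.cos(p[2]),np.sin(p[2]); q=(XY-p[:2])@np.array([[c,-s],[s,c]])
        e=np.maximum(abs(q[:,0])-L/2,abs(q[:,1])-W/2)
        return -np.sum(1/(1+np.exp(np.clip(e/soft,-50,50))))*1.
    b=None
    for dy in (-.15,0,.15):
        S=np.array([x0,x0+[.01,0,0],x0+[0,.01,0],x0+[0,0,.1]])+[0,0,dy]
        r=minimize(f,x0,method='Nelder-Mead',options=dict(initial_simplex=S,xatol=1e-5,fatol=1e-4))
        if b is None or r.fun<b.fun:b=r
    return b.x,-b.fun,len(XY)
E
python3 - <<'E'
from h import *
d=np.load("top0.npy"); P,uv=deproj("top",d)
for nm,lo,hi,box,L,W,x0 in [("head",.212,.228,(.42,.6,-.09,.09),.110,.062,[.505,.003,2.08]),("bar",.026,.037,(.385,.47,-.325,-.245),.062,.042,[.428,-.283,1.8])]:
    Q,_=rect(P,lo,hi,box); print(nm,fitrect(Q[:,:2],L,W,np.array(x0)),np.percentile(Q,[2,50,98],axis=0).round(4))
E
```

```text
head (array([4.98815870e-01, 1.68950713e-03, 2.14037672e+00]), np.float64(851.560091582934), 1055) [[ 0.4552 -0.0607  0.2133]
 [ 0.5011  0.0026  0.2207]
 [ 0.5491  0.0612  0.2264]]
bar (array([ 0.42721208, -0.28476746,  1.83591174]), np.float64(233.21460798528145), 253) [[ 0.4042 -0.3154  0.0262]
 [ 0.4277 -0.2832  0.0311]
 [ 0.4492 -0.2554  0.0362]]
```

```bash
cat >> h.py <<'E'
def Rpress(yaw,lean):
    l=np.radians(lean); b=np.array([np.cos(yaw),np.sin(yaw),0]); r=np.array([np.sin(yaw),-np.cos(yaw),0]); u=np.array([0,0,1.])
    return R.from_matrix(np.c_[np.cos(l)*b+np.sin(l)*u, r, np.sin(l)*b-np.cos(l)*u])
def plan(wps,op,start=None):
    """wps: list of (pos,R,n): prints rounded rows"""
    o=readout.get_obs(); p,q=(o['eef_pos'],R.from_rotvec(o['orientation'])) if start is None else start
    rows=[]
    for tp,tq,n in wps:
        p0,q0=p,q; dr=(q0.inv()*tq).as_rotvec()
        for i in range(1,n+1):
            gp=p0+(tp-p0)*i/n; gq=q0*R.from_rotvec(dr*i/n)
            s=q.inv().apply(gp-p).round(4); t=np.degrees((q.inv()*gq).as_rotvec()).round(1)
            p=p+q.apply(s); q=q*R.from_rotvec(np.radians(t))
            rows.append([[float(x) for x in s],[float(x) for x in t],op])
    print(len(rows)); print(str(rows).replace(' ',''))
    return p,q
E
python3 - <<'E'
from h import *
Rt=Rpress(2.12,35); g=np.array([.585,-.134,.121]); tgt=g-Rt.as_matrix()[:,2]*.15
print(tgt)
o=readout.get_obs();
plan([(np.array([.42,-.40,.30]),R.from_rotvec(o['orientation'])*R.from_rotvec([0,0,-np.radians(50)]),9),(tgt,Rt,10)],1.0)
E
```

```text
[ 0.62991174 -0.20738398  0.24387281]
19
[[[0.0297,-0.0095,-0.0077],[-0.0,0.0,-5.6],1.0],[[0.0305,-0.0065,-0.0077],[-0.0,-0.0,-5.5],1.0],[[0.0309,-0.0036,-0.0077],[-0.0,-0.0,-5.6],1.0],[[0.0312,-0.0005,-0.0077],[0.0,-0.0,-5.5],1.0],[[0.0311,0.0024,-0.0077],[0.0,-0.0,-5.6],1.0],[[0.0307,0.0055,-0.0077],[0.0,-0.0,-5.5],1.0],[[0.03,0.0084,-0.0077],[0.0,-0.0,-5.6],1.0],[[0.0291,0.0112,-0.0077],[0.0,0.0,-5.5],1.0],[[0.0278,0.014,-0.0077],[0.0,-0.0,-5.6],1.0],[[0.0255,0.0127,0.0056],[1.6,3.2,-5.1],1.0],[[0.024,0.015,0.0066],[1.6,3.3,-5.1],1.0],[[0.022,0.0173,0.0075],[1.6,3.2,-5.0],1.0],[[0.0201,0.0194,0.0081],[1.6,3.3,-5.1],1.0],[[0.0178,0.0213,0.0087],[1.6,3.2,-5.1],1.0],[[0.0153,0.023,0.009],[1.6,3.3,-5.1],1.0],[[0.0126,0.0245,0.0091],[1.6,3.2,-5.1],1.0],[[0.0099,0.0257,0.009],[1.6,3.3,-5.1],1.0],[[0.0071,0.0268,0.0088],[1.6,3.2,-5.0],1.0],[[0.0042,0.0275,0.0084],[1.6,3.3,-5.1],1.0]]
```

Request:
play_rows(
  targets=[
    [[0.03, -0.01, -0.008], [0, 0, -5.5], 1],
    [[0.03, -0.007, -0.008], [0, 0, -5.5], 1],
    [[0.031, -0.004, -0.008], [0, 0, -5.5], 1],
    [[0.031, 0, -0.008], [0, 0, -5.5], 1],
    [[0.031, 0.002, -0.008], [0, 0, -5.5], 1],
    [[0.031, 0.005, -0.008], [0, 0, -5.5], 1],
    [[0.03, 0.008, -0.008], [0, 0, -5.5], 1],
    [[0.029, 0.011, -0.008], [0, 0, -5.5], 1],
    [[0.028, 0.014, -0.008], [0, 0, -5.5], 1],
    [[0.025, 0.013, 0.006], [1.6, 3.2, -5.1], 1],
    [[0.024, 0.015, 0.007], [1.6, 3.2, -5.1], 1],
    [[0.022, 0.017, 0.008], [1.6, 3.2, -5.1], 1],
    [[0.02, 0.019, 0.008], [1.6, 3.2, -5.1], 1],
    [[0.018, 0.021, 0.009], [1.6, 3.2, -5.1], 1],
    [[0.015, 0.023, 0.009], [1.6, 3.2, -5.1], 1],
    [[0.013, 0.025, 0.009], [1.6, 3.3, -5.1], 1],
    [[0.01, 0.026, 0.009], [1.6, 3.3, -5.1], 1],
    [[0.007, 0.027, 0.009], [1.6, 3.3, -5.1], 1],
    [[0.004, 0.028, 0.008], [1.6, 3.3, -5.1], 1],
    [[0, 0, 0], [0, 0, 0], 1],
  ],
  grip_force=25,
)

```text
time: 3.4
eef_pos: [0.6325, -0.2067, 0.2393]
orientation: [-1.264, -2.242, -0.397]
force: [-0.1, -0.6, -0.8]
gripper_width: 1.002
grasp_force: 0.0
```

```bash
python3 - <<'E'
from h import *
o=readout.get_obs(); print(o['joint_positions'].round(2),o['eef_pos'].round(4)); q=R.from_rotvec(o['orientation']);print(q.as_matrix().round(3), np.degrees((q.inv()*Rpress(2.12,35)).as_rotvec()).round(1))
im,d=cams.read_camera("wrist"); cv2.imwrite("pics/w1.png",im); np.save("w1.npy",d)
c=cams.calibration("wrist");print(q.inv().apply(R.from_rotvec(np.ravel(c['rvec'])).inv().apply(-np.ravel(c['tvec']))-o['eef_pos']),c['fx'])
P,uv=deproj("wrist",d); C=im[uv[:,1],uv[:,0]]; np.savez("w1.npz",P=P,uv=uv,C=C)
for l in ["guard_grip","lip","jaw","nest"]:
  for r in cams.cut_out("wrist",l)[:2]:
    Q,_=deproj("wrist",d,r['region']); print(l,round(r['confidence'],2),(np.array(r['extent'])*[640,400,640,400]).round(),np.median(Q,0).round(4),np.percentile(Q,5,axis=0).round(3),np.percentile(Q,95,axis=0).round(3))
E
```

```text
[-0.51  0.8   0.42  0.44  2.43 -0.79] [ 0.6325 -0.2067  0.2393]
[[-0.421  0.855 -0.303]
 [ 0.699  0.519  0.492]
 [ 0.578 -0.005 -0.816]] [-0.1 -0.3 -0.3]
[ 0.06787764 -0.0010563  -0.1559413 ] 296.0465227480914
guard_grip 0.61 [242.  36. 150. 158.] [ 0.5627 -0.1014  0.152 ] [ 0.507 -0.14   0.089] [ 0.612 -0.047  0.199]
lip 0.95 [243.   1. 146. 193.] [ 0.5451 -0.0813  0.176 ] [ 0.498 -0.137  0.091] [ 0.608 -0.006  0.226]
jaw 0.54 [246.  36. 145. 159.] [ 0.5625 -0.102   0.1541] [ 0.507 -0.141  0.089] [ 0.612 -0.043  0.202]
jaw 0.35 [245.   0. 147. 194.] [ 0.5454 -0.0813  0.1768] [ 0.499 -0.138  0.092] [ 0.608 -0.007  0.227]
nest 0.95 [247.   1. 147. 193.] [ 0.5454 -0.082   0.1781] [ 0.502 -0.137  0.097] [ 0.608 -0.009  0.228]
```

View pics/w1.png

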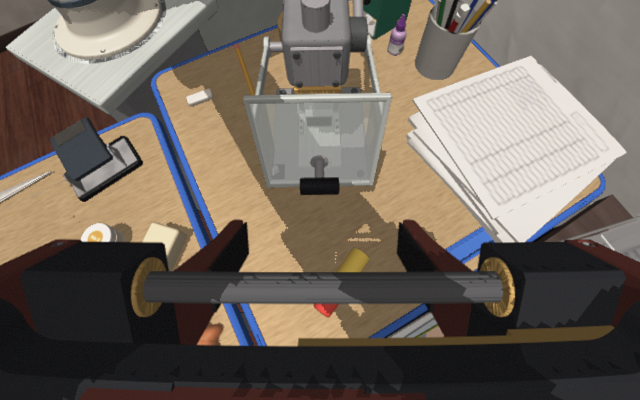

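The wrist view shows the T-grip at pixels (300–340, 178–194), centred in the image, with the guard ajar.

```bash
python3 - <<'E'
from h import *
z=np.load("w1.npz");P,uv,C=z['P'],z['uv'],z['C']
m=(uv[:,0]>292)&(uv[:,0]<348)&(uv[:,1]>174)&(uv[:,1]<199)&(C.max(1)<55)
Q=P[m]; dep=np.linalg.norm(Q-Q.mean(0),axis=1); Q=Q[dep<.05]
print(len(Q),Q.mean(0).round(4),np.median(Q,0).round(4)); mn=Q.mean(0); w,V=np.linalg.eigh(np.cov((Q-mn).T)); print(V[:,2],np.sqrt(w),np.degrees(np.arctan2(V[1,2],V[0,2])))
t=(Q-mn)@V[:,2];print(np.percentile(t,[1,50,99]))
c=cams.calibration("wrist"); cam=R.from_rotvec(np.ravel(c['rvec'])).inv().apply(-np.ravel(c['tvec'])); ray=(mn-cam)/np.linalg.norm(mn-cam); print("centre est",(mn+ray*.007).round(4))
# head front edges / head top for yaw: points z .215-.227
m=(P[:,2]>.213)&(P[:,2]<.226)&(uv[:,0]>270)&(uv[:,0]<365)&(uv[:,1]<90)
H=P[m];print(len(H),fitrect(H[:,:2],.110,.062,np.array([.5,0,2.12])),H.mean(0))
# panel plane
m=(uv[:,0]>260)&(uv[:,0]<375)&(uv[:,1]>105)&(uv[:,1]<170)
print(np.percentile(P[m],[5,50,95],axis=0).round(3))
E
```

```text
641 [ 0.586  -0.1392  0.1313] [ 0.5858 -0.1392  0.1322]
[-0.84359942 -0.53688776 -0.00956796] [0.00182258 0.00484328 0.01118883] -147.52630527803393
[-1.92210457e-02 -1.18795702e-05  1.88865921e-02]
centre est [ 0.5846 -0.1369  0.1248]
2628 (array([ 0.52540409, -0.04228097,  2.15502963]), np.float64(2556.7985942366645), 2628) [ 0.52685065 -0.04460607  0.22046694]
[[ 0.519 -0.132  0.108]
 [ 0.562 -0.102  0.151]
 [ 0.607 -0.074  0.186]]
```

```bash
python3 - <<'E'
from h import *
Rt=Rpress(2.138,35); g=np.array([.5846,-.137,.1245]); tgt=g+Rt.as_matrix()[:,2]*.011
p,q=plan([(tgt,Rt,7)],.85); print(tgt)
h=np.array([.4836,.0216,.130]); b=np.array([-.537,.8436,0])
def arc(a): return h+.188*(-np.cos(a)*b+np.sin(a)*np.array([0,0,1]))+Rt.as_matrix()[:,2]*.011
a=np.linspace(-.03,1.36,21)
plan([(arc(x),Rt,1) for x in a[1:]],0.3,(p,q))
E
```

```text
7
[[[-0.0,-0.0003,0.0229],[0.1,0.0,-0.2],0.85],[[-0.0,-0.0003,0.0229],[0.1,0.1,-0.1],0.85],[[-0.0001,-0.0003,0.0229],[0.2,0.0,-0.2],0.85],[[0.0,-0.0002,0.0229],[0.1,0.0,-0.2],0.85],[[-0.0,-0.0001,0.0229],[0.1,0.1,-0.2],0.85],[[-0.0001,-0.0001,0.023],[0.1,0.0,-0.1],0.85],[[-0.0001,-0.0001,0.0229],[0.2,0.1,-0.2],0.85]]
[ 0.58121014 -0.13167866  0.11548933]
20
[[[0.0076,-0.0,-0.0105],[-0.0,-0.0,-0.0],0.3],[[0.0082,-0.0,-0.0101],[-0.0,-0.0,-0.0],0.3],[[0.009,-0.0,-0.0095],[-0.0,-0.0,-0.0],0.3],[[0.0096,-0.0,-0.0089],[-0.0,-0.0,-0.0],0.3],[[0.0102,-0.0,-0.0082],[-0.0,-0.0,-0.0],0.3],[[0.0107,-0.0001,-0.0074],[-0.0,-0.0,-0.0],0.3],[[0.0112,0.0,-0.0067],[-0.0,-0.0,-0.0],0.3],[[0.0117,0.0,-0.0059],[-0.0,-0.0,-0.0],0.3],[[0.012,0.0,-0.0051],[-0.0,-0.0,-0.0],0.3],[[0.0124,0.0,-0.0042],[-0.0,-0.0,-0.0],0.3],[[0.0126,0.0,-0.0033],[-0.0,-0.0,-0.0],0.3],[[0.0128,0.0,-0.0025],[-0.0,-0.0,-0.0],0.3],[[0.013,0.0,-0.0016],[-0.0,-0.0,-0.0],0.3],[[0.0131,0.0,-0.0006],[-0.0,-0.0,-0.0],0.3],[[0.013,0.0,0.0002],[-0.0,-0.0,-0.0],0.3],[[0.013,0.0,0.0011],[-0.0,-0.0,-0.0],0.3],[[0.0129,0.0,0.0021],[-0.0,-0.0,-0.0],0.3],[[0.0128,0.0,0.0029],[-0.0,-0.0,-0.0],0.3],[[0.0125,0.0001,0.0039],[-0.0,-0.0,-0.0],0.3],[[0.0122,-0.0,0.0046],[-0.0,-0.0,-0.0],0.3]]
```

Request:
play_rows(
  targets=[
    [[0, 0, 0.023], [0.1, 0.1, -0.2], 0.85],
    [[0, 0, 0.023], [0.1, 0, -0.2], 0.85],
    [[0, 0, 0.023], [0.1, 0.1, -0.2], 0.85],
    [[0, 0, 0.023], [0.1, 0, -0.2], 0.85],
    [[0, 0, 0.023], [0.1, 0.1, -0.2], 0.85],
    [[0, 0, 0.023], [0.1, 0, -0.1], 0.85],
    [[0, -0.001, 0.022], [0.1, 0, -0.1], 0.85],
    [[0, 0, 0], [0, 0, 0], 0.3],
    [[0, 0, 0], [0, 0, 0], 0.3],
    [[0, 0, 0], [0, 0, 0], 0.3],
    [[0, 0, 0], [0, 0, 0], 0.3],
  ],
  grip_force=25,
)

```text
time: 5.03
eef_pos: [0.5817, -0.1311, 0.1146]
orientation: [-1.239, -2.258, -0.393]
force: [0.7, -0.1, 1.5]
gripper_width: 0.45
grasp_force: 25.0
```

Request:
play_rows(
  targets=[
    [[0.0075, 0, -0.0105], [0, 0, 0], 0.3],
    [[0.008, 0, -0.01], [0, 0, 0], 0.3],
    [[0.009, 0, -0.0095], [0, 0, 0], 0.3],
    [[0.0095, 0, -0.009], [0, 0, 0], 0.3],
    [[0.01, 0, -0.008], [0, 0, 0], 0.3],
    [[0.0107, 0, -0.0075], [0, 0, 0], 0.3],
  ],
)

```text
time: 5.78
eef_pos: [0.5742, -0.119, 0.1908]
orientation: [-1.238, -2.257, -0.394]
force: [-4.8, 0.2, -8.4]
gripper_width: 0.454
grasp_force: 25.0
```

Request:
play_rows(
  targets=[
    [[0.011, 0, -0.0067], [0, 0, 0], 0.3],
    [[0.0117, 0, -0.006], [0, 0, 0], 0.3],
    [[0.012, 0, -0.005], [0, 0, 0], 0.3],
    [[0.0124, 0, -0.0042], [0, 0, 0], 0.3],
    [[0.0126, 0, -0.0033], [0, 0, 0], 0.3],
    [[0.0128, 0, -0.0025], [0, 0, 0], 0.3],
    [[0.013, 0, -0.0016], [0, 0, 0], 0.3],
  ],
)

```text
time: 6.65
eef_pos: [0.5462, -0.0748, 0.265]
orientation: [-1.24, -2.26, -0.395]
force: [0.4, -6.5, -3.6]
gripper_width: 0.451
grasp_force: 25.0
```

Request:
play_rows(
  targets=[
    [[0.013, 0, -0.0006], [0, 0, 0], 0.3],
    [[0.013, 0, 0], [0, 0, 0], 0.3],
    [[0.013, 0, 0.001], [0, 0, 0], 0.3],
    [[0.013, 0, 0.002], [0, 0, 0], 0.3],
    [[0.0128, 0, 0.003], [0, 0, 0], 0.3],
    [[0.0125, 0, 0.004], [0, 0, 0], 0.3],
    [[0.012, 0, 0.0046], [0, 0, 0], 0.3],
    [[0, 0, 0], [0, 0, 0], 0.3],
  ],
)

```text
time: 7.65
eef_pos: [0.502, -0.0051, 0.3079]
orientation: [-1.235, -2.265, -0.399]
force: [-0.6, -0.9, 11.0]
gripper_width: 0.449
grasp_force: 25.0
```

```bash
python3 - <<'E'
from h import *
o=readout.get_obs(); print(o['joint_positions'].round(2),o['force'].round(1))
q=R.from_rotvec(o['orientation']).as_matrix(); g=o['eef_pos']-.011*q[:,2]; print(g)
h=np.array([.4836,.0216,.130]); b=np.array([-.537,.8436,0]); print(np.linalg.norm(g-h),np.arctan2(g[2]-.13,-(g-h)@b)+.27, (g-h)@[.8436,.537,0])
E
```

```text
[-0.33  0.18  1.11  0.5   2.29 -0.65] [-0.6 -0.9 11. ]
[ 0.50538247 -0.0104056   0.31690337]
0.19087090633378134 1.6366375013281513 0.0011886834109539391
```

```bash
cat >> h.py <<'E'
def PW(O,yaw,v):  # press frame -> world
    v=np.array(v,float); c,s=np.cos(yaw),np.sin(yaw); return np.array([O[0]+c*v[0]-s*v[1],O[1]+s*v[0]+c*v[1],v[2]])
E
python3 - <<'E'
from h import *
O=(.5239,-.0417);y=2.138
o=readout.get_obs(); q=R.from_rotvec(o['orientation']); Rt=Rpress(y,37)
plan([(o['eef_pos']-.08*q.as_matrix()[:,2],q,4),(PW(O,y,[-.13,0,.33]),Rt,4),(PW(O,y,[-.08,0,.135]),Rt,6)],.85)
E
```

```text
14
[[[0.0,-0.0,-0.02],[0.0,0.0,0.0],0.85],[[-0.0,0.0,-0.02],[0.0,0.0,0.0],0.85],[[-0.0,0.0,-0.02],[0.0,0.0,0.0],0.85],[[-0.0,0.0,-0.02],[0.0,0.0,0.0],0.85],[[-0.0322,-0.0004,-0.0093],[0.1,0.5,0.1],0.85],[[-0.032,-0.0004,-0.0096],[0.0,0.5,0.1],0.85],[[-0.032,-0.0003,-0.0099],[0.1,0.4,0.1],0.85],[[-0.0319,-0.0002,-0.0101],[0.0,0.5,0.1],0.85],[[-0.0129,-0.0,0.031],[0.0,0.0,-0.0],0.85],[[-0.0129,-0.0,0.0309],[0.0,0.0,-0.0],0.85],[[-0.0129,-0.0001,0.031],[0.0,0.0,-0.0],0.85],[[-0.0129,0.0,0.031],[0.0,0.0,-0.0],0.85],[[-0.0129,0.0,0.031],[0.0,0.0,-0.0],0.85],[[-0.0128,-0.0,0.0309],[0.0,0.0,-0.0],0.85]]
```

Request:
play_rows(
  targets=[
    [[0, 0, 0], [0, 0, 0], 0.85],
    [[0, 0, 0], [0, 0, 0], 0.85],
    [[0, 0, -0.02], [0, 0, 0], 0.85],
    [[0, 0, -0.02], [0, 0, 0], 0.85],
    [[0, 0, -0.02], [0, 0, 0], 0.85],
    [[0, 0, -0.02], [0, 0, 0], 0.85],
    [[-0.032, 0, -0.01], [0, 0.5, 0.1], 0.85],
    [[-0.032, 0, -0.01], [0, 0.5, 0.1], 0.85],
    [[-0.032, 0, -0.01], [0, 0.5, 0.1], 0.85],
    [[-0.032, 0, -0.01], [0, 0.5, 0.1], 0.85],
    [[-0.013, 0, 0.031], [0, 0, 0], 0.85],
    [[-0.013, 0, 0.031], [0, 0, 0], 0.85],
    [[-0.013, 0, 0.031], [0, 0, 0], 0.85],
    [[-0.013, 0, 0.031], [0, 0, 0], 0.85],
    [[-0.013, 0, 0.031], [0, 0, 0], 0.85],
    [[-0.013, 0, 0.031], [0, 0, 0], 0.85],
    [[0, 0, 0], [0, 0, 0], 0.85],
  ],
)

```text
time: 9.78
eef_pos: [0.5666, -0.109, 0.1276]
orientation: [-1.227, -2.217, -0.409]
force: [-1.0, -0.5, 0.1]
gripper_width: 0.851
grasp_force: 0.0
```

```bash
python3 - <<'E'
from h import *
o=readout.get_obs(); print(o['joint_positions'].round(2),o['eef_pos'].round(4))
im,d=cams.read_camera("wrist"); P,uv=deproj("wrist",d); C=im[uv[:,1],uv[:,0]]; np.savez("w2.npz",P=P,uv=uv,C=C)
cv2.imwrite("pics/w2.png",cv2.resize(im[0:260,180:460],None,fx=2.2,fy=2.2,interpolation=cv2.INTER_CUBIC))
E
```

```text
[-0.44  0.49  1.06  0.39  2.13 -0.89] [ 0.5666 -0.109   0.1276]
```

View pics/w2.png

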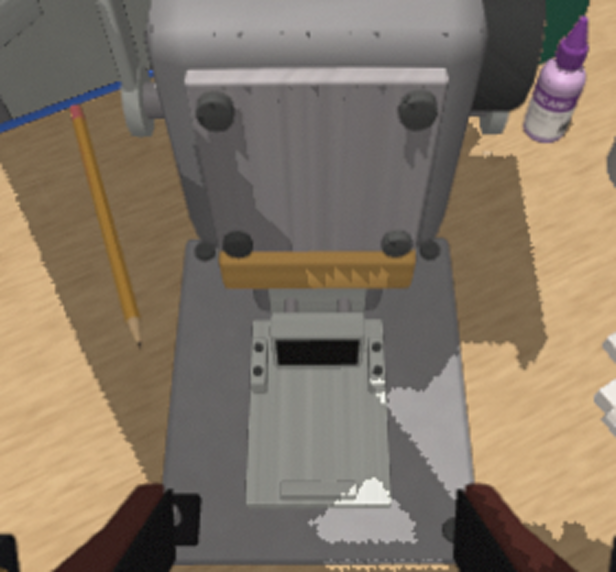

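The view shows the nest clearly in the crop: lip at (318,488), jaw at (318,325), rails at (258,360) and (377,360), with the base edges on both sides.

```bash
python3 - <<'E'
from h import *
O=np.array([.5239,-.0417]);y=2.138
def toP(P): c,s=np.cos(y),np.sin(y); d=P[:,:2]-O; return np.c_[d@[c,s],d@[-s,c],P[:,2]]
z=np.load("w2.npz");P,uv=toP(z['P']),z['uv']
# base lateral edges by bins of image rows
m=(P[:,2]>.011)&(P[:,2]<.025)&(abs(P[:,1])<.09)&(P[:,0]>-.09)&(P[:,0]<.06)
B=P[m]; print("base z",np.median(B[:,2]))
L=[];
for x in np.arange(-.05,.05,.01):
    k=B[abs(B[:,0]-x)<.005]; L.append((x,k[:,1].max(),k[:,1].min()))
L=np.array(L); print(L.round(4)); print("slope",np.polyfit(L[:,0],L[:,1],1),np.polyfit(L[:,0],L[:,2],1)); print("front",[round(B[abs(B[:,1]-t)<.006][:,0].min(),4) for t in (-.05,-.03,0.,.03,.05)])
# ray/plane points from crop pixels
c=cams.calibration("wrist");K=np.array([[c['fx'],0,c['cx']],[0,c['fy'],c['cy']],[0,0,1]])
Rw=R.from_rotvec(np.ravel(c['rvec'])).inv(); cam=Rw.apply(-np.ravel(c['tvec']))
def ray(u,v,h):
    p=cv2.undistortPoints(np.array([[[180+u/2.2,v/2.2]]]),K,np.array([c['k1'],0,0,0,0.]))[0,0]; r=Rw.apply([*p,1.]); return toP((cam+r*(h-cam[2])/r[2])[None])[0]
for n,u,v,h in [("lip L",280,482,.034),("lip R",356,482,.034),("plate FL",247,505,.026),("plate FR",391,505,.026),("jaw topL",273,314,.057),("jaw topR",365,314,.057),("jawfront topL",273,338,.057),("rail L out",251,322,.036),("rail R out",384,322,.036),("railLfront",258,390,.036),("stamp L",221,288,.143),("stamp R",413,288,.143)]: print(n,ray(u,v,h).round(4))
# depth profile along the middle
for r in range(130,232,4):
    k=(abs(uv[:,0]-324)<3)&(abs(uv[:,1]-r)<1); print(r,np.median(P[k],0).round(4),end=' ; ')
E
```

```text
base z 0.02022628619157356
[[-0.05    0.0587 -0.0599]
 [-0.04    0.0596 -0.0617]
 [-0.03    0.0668 -0.0717]
 [-0.02    0.0678 -0.0722]
 [-0.01    0.0679 -0.0721]
 [ 0.      0.0677 -0.0724]
 [ 0.01    0.0678 -0.0721]
 [ 0.02    0.0679 -0.0722]
 [ 0.03    0.0677 -0.0726]
 [ 0.04    0.0678 -0.0726]]
slope [0.08764562 0.06640624] [-0.11697617 -0.07054115]
front [np.float64(-0.0629), np.float64(-0.0631), np.float64(-0.0628), np.float64(-0.0628), np.float64(-0.0627)]
lip L [-0.0332  0.0135  0.034 ]
lip R [-0.0333 -0.0183  0.034 ]
plate FL [-0.0407  0.0278  0.026 ]
plate FR [-0.041  -0.0334  0.026 ]
jaw topL [0.0347 0.0164 0.057 ]
jaw topR [ 0.0344 -0.023   0.057 ]
jawfront topL [0.0227 0.0161 0.057 ]
rail L out [0.0443 0.0281 0.036 ]
rail R out [ 0.0439 -0.0335  0.036 ]
railLfront [0.009  0.0237 0.036 ]
stamp L [-0.0138  0.0245  0.143 ]
stamp R [-0.0142 -0.0286  0.143 ]
130 [-0.0181 -0.002   0.1496] ; 134 [ 0.0509 -0.0025  0.0478] ; 138 [ 0.0506 -0.0025  0.0413] ; 142 [ 0.0344 -0.0024  0.0585] ; 146 [ 0.0293 -0.0023  0.0594] ; 150 [ 0.0252 -0.0023  0.0592] ; 154 [ 0.0229 -0.0023  0.0558] ; 158 [ 0.0228 -0.0023  0.0488] ; 162 [ 0.0224 -0.0023  0.042 ] ; 166 [ 0.023  -0.0023  0.0329] ; 170 [ 0.0211 -0.0023  0.0281] ; 174 [ 0.0166 -0.0023  0.0279] ; 178 [ 0.0121 -0.0022  0.0279] ; 182 [ 0.0076 -0.0022  0.028 ] ; 186 [ 0.0035 -0.0022  0.0274] ; 190 [-0.0012 -0.0021  0.0281] ; 194 [-0.0058 -0.0021  0.0289] ; 198 [-0.0096 -0.0021  0.0278] ; 202 [-0.014  -0.0021  0.0285] ; 206 [-0.0183 -0.002   0.0287] ; 210 [-0.022  -0.0025  0.0279] ; 214 [-0.0263 -0.002   0.0287] ; 218 [-0.0328 -0.0019  0.0359] ; 222 [-0.0367 -0.0019  0.0361] ; 226 [-0.0391 -0.0019  0.0315] ; 230 [-0.0404 -0.0019  0.0233] ;
```

```bash
python3 - <<'E'
from h import *
o=readout.get_obs(); q=R.from_rotvec(o['orientation']); Rt=Rpress(1.836,37)
plan([(o['eef_pos']-.06*q.as_matrix()[:,2],q,2),(np.array([.448,-.363,.125]),Rt,9)],.7)
E
```

```text
11
[[[-0.0,-0.0,-0.03],[0.0,0.0,0.0],0.7],[[0.0,-0.0,-0.03],[0.0,0.0,0.0],0.7],[[-0.0137,-0.0262,-0.003],[-1.2,-0.0,1.5],0.7],[[-0.0144,-0.0258,-0.0035],[-1.1,-0.1,1.5],0.7],[[-0.015,-0.0254,-0.004],[-1.2,-0.0,1.5],0.7],[[-0.0157,-0.0249,-0.0045],[-1.2,-0.1,1.5],0.7],[[-0.0164,-0.0243,-0.0051],[-1.1,-0.0,1.4],0.7],[[-0.017,-0.0238,-0.0054],[-1.2,-0.1,1.5],0.7],[[-0.0175,-0.0233,-0.006],[-1.2,0.0,1.5],0.7],[[-0.0182,-0.0226,-0.0064],[-1.1,-0.0,1.5],0.7],[[-0.0188,-0.0221,-0.0068],[-1.2,-0.1,1.5],0.7]]
```

Request:
play_rows(
  targets=[
    [[0, 0, -0.03], [0, 0, 0], 0.7],
    [[0, 0, -0.03], [0, 0, 0], 0.7],
    [[-0.014, -0.026, -0.003], [-1.2, 0, 1.5], 0.7],
    [[-0.014, -0.026, -0.0035], [-1.2, -0.1, 1.5], 0.7],
    [[-0.015, -0.0255, -0.004], [-1.2, 0, 1.5], 0.7],
    [[-0.016, -0.025, -0.0045], [-1.2, -0.1, 1.5], 0.7],
    [[-0.016, -0.0245, -0.005], [-1.1, 0, 1.5], 0.7],
    [[-0.017, -0.024, -0.0055], [-1.1, -0.1, 1.5], 0.7],
    [[-0.0175, -0.0235, -0.006], [-1.1, 0, 1.5], 0.7],
    [[-0.018, -0.0225, -0.0065], [-1.1, 0, 1.5], 0.7],
    [[-0.019, -0.022, -0.007], [-1.2, -0.1, 1.5], 0.7],
    [[0, 0, 0], [0, 0, 0], 0.7],
  ],
)

```text
time: 11.32
eef_pos: [0.4468, -0.366, 0.1276]
orientation: [-1.574, -2.05, -0.523]
force: [0.5, 0.6, -0.3]
gripper_width: 0.7
grasp_force: 0.0
```

```bash
python3 - <<'E'
from h import *
o=readout.get_obs(); print(o['joint_positions'].round(2),o['eef_pos'].round(4))
im,d=cams.read_camera("wrist"); P,uv=deproj("wrist",d); C=im[uv[:,1],uv[:,0]]; np.savez("w3.npz",P=P,uv=uv,C=C)
cv2.imwrite("pics/w3.png",im)
m=(P[:,2]>.030)&(P[:,2]<.038)&(abs(P[:,0]-.428)<.05)&(abs(P[:,1]+.284)<.05)&(C.min(1)>110)
Q=P[m];print(len(Q),np.median(Q,0).round(4),fitrect(Q[:,:2],.062,.042,np.array([.428,-.285,1.84])),cv2.minAreaRect((Q[:,:2]*1000).astype(np.float32)))
E
```

```text
[-0.89  0.54  1.    0.3   2.18 -1.05] [ 0.4468 -0.366   0.1276]
2343 [ 0.4278 -0.2873  0.0323] (array([ 0.4274119 , -0.28549976,  1.83077013]), np.float64(2229.8467651697906), 2343) ((427.3323669433594, -285.2249755859375), (40.5777473449707, 61.27480697631836), 15.586539268493652)
```

View pics/w3.png

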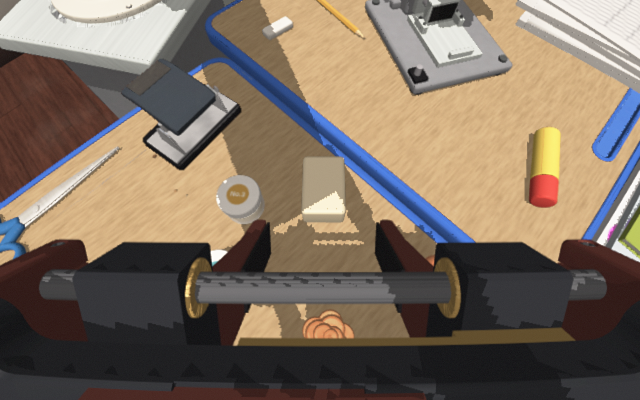

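The wrist view shows the bar centred at (323,188). The jar is to its left at (240,195), with about 10 mm of room to the narrowed finger.

```bash
python3 - <<'E'
from h import *
y=1.838;Rt=Rpress(y,37); b=np.array([np.cos(y),np.sin(y),0]); C=np.array([.4273,-.2853,0]); zt=Rt.as_matrix()[:,2]
g=C-.015*b+[0,0,.025]; t=g+.011*zt; print(t)
plan([(t-.05*zt,Rt,4),(t,Rt,5)],.62)
E
```

```text
[ 0.42951263 -0.29338265  0.01621501]
9
[[[-0.002,0.0003,0.0209],[0.1,0.1,-0.0],0.62],[[-0.002,0.0003,0.0208],[0.0,0.0,-0.1],0.62],[[-0.002,0.0003,0.0209],[0.1,0.1,-0.0],0.62],[[-0.002,0.0003,0.0208],[0.0,0.1,-0.1],0.62],[[-0.0,0.0,0.01],[0.0,-0.0,0.0],0.62],[[-0.0,0.0,0.01],[0.0,-0.0,0.0],0.62],[[-0.0,0.0,0.01],[0.0,-0.0,0.0],0.62],[[-0.0,0.0,0.01],[0.0,-0.0,0.0],0.62],[[-0.0,0.0,0.01],[0.0,-0.0,0.0],0.62]]
```

Request:
play_rows(
  targets=[
    [[-0.002, 0, 0.021], [0.1, 0.1, 0], 0.62],
    [[-0.002, 0, 0.021], [0, 0, -0.1], 0.62],
    [[-0.002, 0, 0.021], [0.1, 0.1, 0], 0.62],
    [[-0.002, 0.001, 0.021], [0, 0, -0.1], 0.62],
    [[0, 0, 0.01], [0, 0, 0], 0.62],
    [[0, 0, 0.01], [0, 0, 0], 0.62],
    [[0, 0, 0.01], [0, 0, 0], 0.62],
    [[0, 0, 0.01], [0, 0, 0], 0.62],
    [[0, 0, 0.009], [0, 0, 0], 0.62],
    [[0, 0, 0], [0, 0, 0], 0.62],
  ],
)

```text
time: 12.62
eef_pos: [0.4286, -0.2918, 0.0145]
orientation: [-1.561, -2.049, -0.522]
force: [0.4, -0.7, -0.4]
gripper_width: 0.619
grasp_force: 0.0
```

Request:
play_rows(
  targets=[
    [[0, 0, 0], [0, 0, 0], 0.3],
    [[0, 0, 0], [0, 0, 0], 0.3],
    [[0, 0, 0], [0, 0, 0], 0.3],
    [[0, 0, 0], [0, 0, 0], 0.3],
  ],
  grip_force=38,
)

```text
time: 13.12
eef_pos: [0.4291, -0.2928, 0.0154]
orientation: [-1.562, -2.051, -0.522]
force: [-0.4, -1.7, 1.8]
gripper_width: 0.473
grasp_force: 38.0
```

```bash
python3 - <<'E'
from h import *
o=readout.get_obs(); q=R.from_rotvec(o['orientation']); print(o['eef_pos'].round(4),o['gripper_width'],o['grasp_force'],o['force'])
m=q.as_matrix(); print("yaw of right axis",np.degrees(np.arctan2(m[1,1],m[0,1]))+90,np.radians(np.degrees(np.arctan2(m[1,1],m[0,1]))+90),"tilt y",m[2,1],"lean",np.degrees(np.arcsin(m[2,0])))
y=np.arctan2(m[1,1],m[0,1])+np.pi/2
O=np.array([.5253,-.0417]);Y=2.138
# bar origin offset relative to tcp, in horizontal bar frame
b=np.array([np.cos(y),np.sin(y)]); r=np.array([np.sin(y),-np.cos(y)])
d=np.array([.4273,-.2853])-o['eef_pos'][:2]; print("bar rel tcp: back",d@b,"right",d@r,"down",-o['eef_pos'][2])
E
```

```text
[ 0.4291 -0.2928  0.0154] 0.473039892740443 37.99380898475647 [-0.39994241 -1.6919484   1.78289495]
yaw of right axis 105.42123674970405 1.839947682806781 tilt y -0.0006407814002589718 lean 36.993638706327566
bar rel tcp: back 0.007671640569261207 right 0.000241163791734666 down -0.015446938754860506
```

```bash
cat >> h.py <<'E'
O2=np.array([.5253,-.0417]); Y2=2.138
def barT(x,y,z): return PW(O2,Y2,[x-.0077,y,z+.0154])
E
python3 - <<'E'
from h import *
o=readout.get_obs(); q=R.from_rotvec(o['orientation']); Rt=Rpress(Y2,37)
print(barT(-.065,0,.055))
plan([(o['eef_pos']+[0,0,.08],q,4),(barT(-.12,0,.10),Rt,10),(barT(-.065,0,.055),Rt,4)],.3)
E
```

```text
[ 0.56435994 -0.10301566  0.0704    ]
18
[[[0.012,-0.0,-0.016],[0.0,0.0,0.0],0.3],[[0.0121,-0.0,-0.0159],[0.0,0.0,0.0],0.3],[[0.012,-0.0,-0.016],[0.0,0.0,0.0],0.3],[[0.012,-0.0001,-0.016],[0.0,0.0,0.0],0.3],[[0.0087,0.0197,0.0041],[1.0,0.0,-1.4],0.3],[[0.0083,0.02,0.0037],[1.0,0.0,-1.3],0.3],[[0.0078,0.0202,0.0034],[1.1,0.0,-1.4],0.3],[[0.0073,0.0205,0.003],[1.0,0.0,-1.4],0.3],[[0.0068,0.0207,0.0026],[1.0,0.0,-1.3],0.3],[[0.0064,0.0208,0.0023],[1.0,0.0,-1.4],0.3],[[0.0058,0.0211,0.0019],[1.1,0.0,-1.4],0.3],[[0.0053,0.0212,0.0015],[1.0,0.0,-1.3],0.3],[[0.0048,0.0214,0.0011],[1.0,0.0,-1.4],0.3],[[0.0043,0.0215,0.0007],[1.0,0.0,-1.4],0.3],[[0.0042,-0.0,0.0173],[0.0,0.0,0.0],0.3],[[0.0042,-0.0,0.0172],[0.0,0.0,0.0],0.3],[[0.0043,-0.0,0.0173],[0.0,0.0,0.0],0.3],[[0.0042,-0.0,0.0173],[0.0,0.0,0.0],0.3]]
```

Request:
play_rows(
  targets=[
    [[0.012, 0, -0.016], [0, 0, 0], 0.3],
    [[0.012, 0, -0.016], [0, 0, 0], 0.3],
    [[0.012, 0, -0.016], [0, 0, 0], 0.3],
    [[0.012, 0, -0.016], [0, 0, 0], 0.3],
    [[0.009, 0.02, 0.004], [1, 0, -1.4], 0.3],
    [[0.008, 0.02, 0.004], [1, 0, -1.3], 0.3],
    [[0.008, 0.02, 0.003], [1.1, 0, -1.4], 0.3],
    [[0.007, 0.0205, 0.003], [1, 0, -1.4], 0.3],
    [[0.007, 0.0205, 0.003], [1, 0, -1.3], 0.3],
    [[0.006, 0.021, 0.002], [1, 0, -1.4], 0.3],
    [[0.006, 0.021, 0.002], [1.1, 0, -1.4], 0.3],
    [[0.005, 0.021, 0.002], [1, 0, -1.3], 0.3],
    [[0.005, 0.0215, 0.001], [1, 0, -1.4], 0.3],
    [[0.004, 0.0215, 0], [1, 0, -1.4], 0.3],
    [[0.004, 0, 0.017], [0, 0, 0], 0.3],
    [[0.004, 0, 0.017], [0, 0, 0], 0.3],
    [[0.004, 0, 0.017], [0, 0, 0], 0.3],
    [[0.004, 0, 0.017], [0, 0, 0], 0.3],
    [[0, 0, 0], [0, 0, 0], 0.3],
  ],
)

```text
time: 15.5
eef_pos: [0.5649, -0.1033, 0.0698]
orientation: [-1.221, -2.23, -0.41]
force: [-0.0, 0.6, -1.6]
gripper_width: 0.473
grasp_force: 38.0
```

```bash
python3 - <<'E'
from h import *
o=readout.get_obs(); print(o['joint_positions'].round(2),o['eef_pos'].round(4),np.degrees((R.from_rotvec(o['orientation']).inv()*Rpress(Y2,37)).as_rotvec()).round(2))
im,d=cams.read_camera("wrist"); P,uv=deproj("wrist",d)
cv2.imwrite("pics/w4.png",cv2.resize(im[0:260,180:460],None,fx=2.2,fy=2.2,interpolation=cv2.INTER_CUBIC))
c,s=np.cos(Y2),np.sin(Y2); D=P[:,:2]-O2; P=np.c_[D@[c,s],D@[-s,c],P[:,2]]; np.savez("w4.npz",P=P,uv=uv,C=im[uv[:,1],uv[:,0]])
m=(P[:,2]>.083)&(P[:,2]<.096)&(abs(P[:,1])<.035)&(P[:,0]>-.12)&(P[:,0]<-.025)&(im[uv[:,1],uv[:,0]].min(1)>70)
Q=P[m]; print(len(Q),np.median(Q,0).round(4),Q.min(0).round(4),Q.max(0).round(4)); r=cv2.minAreaRect((Q[:,:2]*1000).astype(np.float32)); print(r); print(np.linalg.lstsq(np.c_[Q[:,:2],np.ones(len(Q))],Q[:,2],rcond=None)[0])
B=P[(P[:,2]>.011)&(P[:,2]<.025)&(abs(P[:,1])<.09)]
for x in (-.02,-.0,.02,.04):
    k=B[abs(B[:,0]-x)<.006]; print(x,k[:,1].max().round(4),k[:,1].min().round(4))
E
```

```text
[-0.44  0.51  1.14  0.37  2.03 -0.93] [ 0.5649 -0.1033  0.0698] [-0.07 -0.14  0.07]
7906 [-0.0671 -0.0006  0.087 ] [-0.0918 -0.0311  0.083 ] [-0.0354  0.0293  0.0942]
((-63.80474090576172, -0.7436561584472656), (56.412532806396484, 60.43922424316406), 0.7744468450546265)
[ 0.00032456 -0.00108907  0.0870159 ]
-0.02 0.0697 -0.0705
-0.0 0.0693 -0.0707
0.02 0.0691 -0.0708
0.04 0.0694 -0.0711
```

View pics/w4.png

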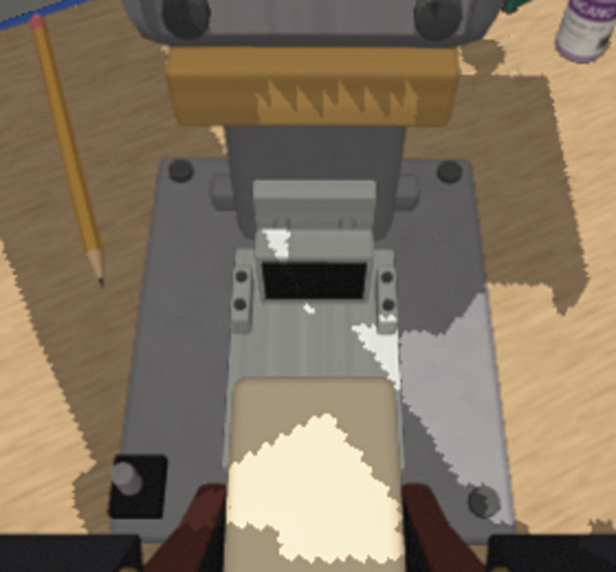

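The crop shows the bar held flat in front of the nest, with its edges at 228–402 and the rails at 231–398. They look nearly concentric.

```bash
python3 - <<'E'
from h import *
z=np.load("w4.npz");P,uv,C=z['P'],z['uv'],z['C']
m=(abs(P[:,2]-.087)<.0025)&(uv[:,1]>165)&(uv[:,1]<215)&(abs(P[:,1])<.03)
Q=P[m]
for x in (-.05,-.045,-.04):
    k=np.sort(Q[abs(Q[:,0]-x)<.003][:,1]); print(x,len(k),k[:2],k[-2:],(k[0]+k[-1])/2)
for y in (-.015,0,.015): print("rear",y,Q[abs(Q[:,1]-y)<.003][:,0].max())
# rails
m=(abs(P[:,2]-.037)<.004)&(abs(P[:,1])<.04)&(P[:,0]>.015)&(P[:,0]<.034); Q=P[m]; print("rail outer",Q[:,1].max(),Q[:,1].min(), "inner",Q[Q[:,1]>.018][:,1].min() if (Q[:,1]>.018).any() else 0,Q[Q[:,1]<-.018][:,1].max())
k=(abs(P[:,1])<.012)&(P[:,2]>.04)&(P[:,2]<.053)&(P[:,0]>0)&(P[:,0]<.03); print("jaw face x",np.median(P[k][:,0]),k.sum())
k=(abs(P[:,1])<.012)&(P[:,0]>-.01)&(P[:,0]<.01);print("bed z",np.median(P[k][:,2]))
E
```

```text
-0.05 775 [-0.02126886 -0.02118722] [0.01966521 0.01978438] -0.0007422387420662514
-0.045 742 [-0.02093294 -0.02090305] [0.0199644  0.02001655] -0.0004581930145911156
-0.04 667 [-0.02119704 -0.02114627] [0.01964842 0.01966977] -0.0007636382744512938
rear -0.015 -0.03600997153975101
rear 0 -0.03584434839991254
rear 0.015 -0.035790616243205196
rail outer 0.02946220152914623 -0.03060091189721442 inner 0.01813892563791152 -0.01840669380244232
jaw face x 0.02372741950028818 329
bed z 0.026870539261520675
```

Request:
play_rows(
  targets=[
    [[0.0072, 0, 0.0088], [0, 0, 0], 0.3],
    [[0.0072, 0, 0.0088], [0, 0, 0], 0.3],
    [[0.0072, 0, 0.0088], [0, 0, 0], 0.3],
    [[0.0072, 0, 0.0088], [0, 0, 0], 0.3],
    [[0.0072, 0, 0.0088], [0, 0, 0], 0.3],
    [[0, 0, 0], [0, 0, 0], 0.3],
  ],
  grip_force=45,
)

```text
time: 16.3
eef_pos: [0.535, -0.0571, 0.0568]
orientation: [-1.222, -2.231, -0.411]
force: [0.2, 0.1, -0.5]
gripper_width: 0.474
grasp_force: 45.0
```

Request:
play_rows(
  targets=[
    [[0.0016, 0, 0.0012], [0, 0, 0], 0.3],
    [[0.0016, 0, 0.0012], [0, 0, 0], 0.3],
    [[0.0016, 0, 0.0012], [0, 0, 0], 0.3],
    [[0, 0, 0], [0, 0, 0], 0.3],
  ],
)

```text
time: 16.8
eef_pos: [0.5328, -0.0535, 0.0571]
orientation: [-1.225, -2.233, -0.411]
force: [2.0, -3.0, -0.3]
gripper_width: 0.476
grasp_force: 45.0
```

Request:
play_rows(
  targets=[
    [[0.0016, 0, 0.0012], [0, 0, 0], 0.3],
    [[0.0016, 0, 0.0012], [0, 0, 0], 0.3],
    [[0.0016, 0, 0.0012], [0, 0, 0], 0.3],
    [[0, 0, 0], [0, 0, 0], 0.3],
  ],
)

```text
time: 17.3
eef_pos: [0.53, -0.049, 0.0572]
orientation: [-1.227, -2.234, -0.41]
force: [2.4, -7.4, 0.4]
gripper_width: 0.477
grasp_force: 45.0
```

```bash
cat >> h.py <<'E'
def where():
    o=readout.get_obs(); D=o['eef_pos'][:2]-O2; c,s=np.cos(Y2),np.sin(Y2); F=o['force']
    print("bar x %.4f y %.4f bottom %.4f"%(D@[c,s]+.0077,D@[-s,c],o['eef_pos'][2]-.0154),"F press",(F[:2]@[c,s]).round(1),(F[:2]@[-s,c]).round(1),F[2].round(1),"rot",np.degrees((Rpress(Y2,37).inv()*R.from_rotvec(o['orientation'])).as_rotvec()).round(2),"M",o['wrist_torque'].round(2))
E
python3 -c "
from h import *
where()"
```

```text
bar x -0.0010 y -0.0000 bottom 0.0418 F press -7.5 1.9 0.4 rot [-0.11 -0.16  0.01] M [-1.21 -0.72 -0.  ]
```

Request:
play_rows(
  targets=[
    [[0.0008, 0, 0.0006], [0, 0, 0], 0.3],
    [[0.0008, 0, 0.0006], [0, 0, 0], 0.3],
    [[0.0004, 0, 0.0003], [0, 0, 0], 0.3],
    [[0, 0, 0], [0, 0, 0], 0.3],
    [[0, 0, 0], [0, 0, 0], 0.3],
  ],
)

```text
time: 17.92
eef_pos: [0.5289, -0.0473, 0.0572]
orientation: [-1.227, -2.234, -0.41]
force: [3.8, -7.7, 0.3]
gripper_width: 0.471
grasp_force: 45.0
```

```bash
python3 -c "
from h import *
where()
im,d=cams.read_camera('wrist'); P,uv=deproj('wrist',d)
c,s=np.cos(Y2),np.sin(Y2); D=P[:,:2]-O2; P=np.c_[D@[c,s],D@[-s,c],P[:,2]]
cv2.imwrite('pics/w5.png',cv2.resize(im[0:280,180:460],None,fx=2.1,fy=2.1,interpolation=cv2.INTER_CUBIC))
m=(abs(P[:,2]-.0735)<.003)&(abs(P[:,1])<.015)&(P[:,0]>-.05)&(P[:,0]<.05);Q=P[m];print(m.sum(),Q[:,0].max(),np.median(Q,0),np.linalg.lstsq(np.c_[Q[:,:2],np.ones(len(Q))],Q[:,2],rcond=None)[0])
"
```

```text
bar x 0.0011 y -0.0000 bottom 0.0418 F press -8.5 1.0 0.3 rot [-0.13 -0.2   0.02] M [-1.38 -0.85 -0.01]
4176 0.013183557261852424 [-0.00704913 -0.00018185  0.07384732] [-0.00203611 -0.00027274  0.07383313]
```

View pics/w5.png

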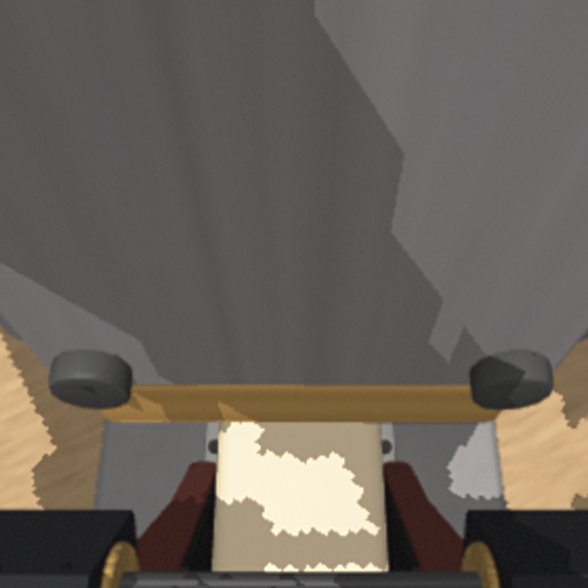

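The bar is under the stamp between the rails, flat, with its edges at 215–383 in the crop. I'll push slightly further.

Request:
play_rows(
  targets=[
    [[0.0006, 0, 0.0005], [0, 0, 0], 0.3],
    [[0, 0, 0], [0, 0, 0], 0.3],
    [[0, 0, 0], [0, 0, 0], 0.3],
  ],
)

```text
time: 18.35
eef_pos: [0.5285, -0.0467, 0.0572]
orientation: [-1.227, -2.234, -0.41]
force: [4.2, -7.6, -0.1]
gripper_width: 0.478
grasp_force: 45.0
```

```bash
python3 -c "
from h import *
where()"
```

```text
bar x 0.0018 y 0.0000 bottom 0.0418 F press -8.7 0.5 -0.1 rot [-0.13 -0.21  0.03] M [-1.38 -0.85 -0.04]
```

Request:
play_rows(
  targets=[
    [[0.0004, 0, 0.0003], [0, 0, 0], 0.3],
    [[0, 0, 0], [0, 0, 0], 0.3],
    [[0, 0, 0], [0, 0, 0], 0.3],
  ],
)

```text
time: 18.73
eef_pos: [0.5282, -0.0463, 0.0572]
orientation: [-1.228, -2.234, -0.41]
force: [3.9, -8.6, 0.5]
gripper_width: 0.477
grasp_force: 45.0
```

```bash
python3 -c "
from h import *
where()"
```

```text
bar x 0.0022 y 0.0000 bottom 0.0418 F press -9.4 1.4 0.5 rot [-0.13 -0.22  0.03] M [-1.43 -0.81  0.06]
```

Request:
play_rows(
  targets=[
    [[-0.0012, 0, 0.0016], [0, 0, 0], 0.3],
    [[-0.0012, 0, 0.0016], [0, 0, 0], 0.3],
    [[-0.0012, 0, 0.0016], [0, 0, 0], 0.3],
    [[-0.0012, 0, 0.0016], [0, 0, 0], 0.3],
    [[0, 0, 0], [0, 0, 0], 0.3],
  ],
)

```text
time: 19.35
eef_pos: [0.5286, -0.0461, 0.0496]
orientation: [-1.227, -2.235, -0.411]
force: [5.1, -8.7, 0.6]
gripper_width: 0.476
grasp_force: 45.0
```

```bash
python3 -c "
from h import *
where()"
```

```text
bar x 0.0022 y -0.0004 bottom 0.0342 F press -10.1 0.4 0.6 rot [-0.18 -0.22 -0.01] M [-1.14 -0.84 -0.16]
```

Request:
play_rows(
  targets=[
    [[-0.0012, 0, 0.0016], [0, 0, 0], 0.3],
    [[-0.0012, 0, 0.0016], [0, 0, 0], 0.3],
    [[-0.0009, 0, 0.0012], [0, 0, 0], 0.3],
    [[0, 0, 0], [0, 0, 0], 0.3],
  ],
)

```text
time: 19.85
eef_pos: [0.5286, -0.0461, 0.0442]
orientation: [-1.227, -2.235, -0.411]
force: [6.0, -7.7, 2.1]
gripper_width: 0.476
grasp_force: 45.0
```

```bash
python3 -c "
from h import *
where()"
```

```text
bar x 0.0022 y -0.0004 bottom 0.0288 F press -9.7 -0.9 2.1 rot [-0.19 -0.22 -0.01] M [-1.09 -0.83 -0.17]
```

Request:
play_rows(
  targets=[
    [[-0.0006, 0, 0.0008], [0, 0, 0], 0.3],
    [[-0.0006, 0, 0.0008], [0, 0, 0], 0.3],
    [[0, 0, 0], [0, 0, 0], 0.3],
  ],
)

```text
time: 20.23
eef_pos: [0.5286, -0.0461, 0.0423]
orientation: [-1.227, -2.235, -0.412]
force: [5.0, -8.1, 1.3]
gripper_width: 0.474
grasp_force: 45.0
```

```bash
python3 -c "
from h import *
where()"
```

```text
bar x 0.0022 y -0.0005 bottom 0.0269 F press -9.5 0.1 1.3 rot [-0.19 -0.22 -0.02] M [-1.07 -0.75 -0.13]
```

Request:
play_rows(
  targets=[
    [[-0.0005, 0, 0.0007], [0, 0, 0], 0.3],
    [[0, 0, 0], [0, 0, 0], 0.3],
    [[0, 0, 0], [0, 0, 0], 0.62],
    [[0, 0, 0], [0, 0, 0], 0.62],
    [[0, 0, 0], [0, 0, 0], 0.62],
  ],
  grip_force=20,
)

```text
time: 20.85
eef_pos: [0.5268, -0.0441, 0.0404]
orientation: [-1.222, -2.23, -0.411]
force: [-0.0, -0.1, 0.1]
gripper_width: 0.618
grasp_force: 0.0
```

```bash
python3 -c "
from h import *
where()
print(readout.get_obs()['gripper_width'])"
```

```text
bar x 0.0049 y 0.0000 bottom 0.0250 F press -0.1 0.1 0.1 rot [-0.    0.1  -0.05] M [-0.23 -0.32 -0.05]
0.6175002399810166
```

Request:
play_rows(
  targets=[
    [[0, 0, -0.01], [0, 0, 0], 0.62],
    [[0, 0, -0.02], [0, 0, 0], 0.62],
    [[0, 0, -0.02], [0, 0, 0], 0.62],
    [[0, 0, -0.025], [0, 0, 0], 0.62],
    [[0, 0, -0.025], [0, 0, 0], 0.62],
    [[-0.02, 0, -0.02], [0, 0, 0], 0.62],
    [[-0.02, 0, 0], [0, 0, 0], 0.62],
    [[0, 0, 0], [0, 0, 0], 0.62],
  ],
)

```text
time: 21.85
eef_pos: [0.583, -0.1332, 0.1113]
orientation: [-1.224, -2.229, -0.411]
force: [-0.6, 0.8, -0.1]
gripper_width: 0.62
grasp_force: 0.0
```

```bash
python3 -c "
from h import *
where()
im,d=cams.read_camera('wrist'); P,uv=deproj('wrist',d)
c,s=np.cos(Y2),np.sin(Y2); D=P[:,:2]-O2; P=np.c_[D@[c,s],D@[-s,c],P[:,2]]
cv2.imwrite('pics/w6.png',cv2.resize(im[0:260,180:460],None,fx=2.2,fy=2.2,interpolation=cv2.INTER_CUBIC))
m=(P[:,2]>.05)&(P[:,2]<.066)&(abs(P[:,1])<.024)&(P[:,0]>-.04)&(P[:,0]<.027);Q=P[m];q=Q[abs(Q[:,2]-np.median(Q[:,2]))<.003];print(len(q),q.min(0),q.max(0),np.median(q,0),np.linalg.lstsq(np.c_[q[:,:2],np.ones(len(q))],q[:,2],rcond=None)[0]); print(cv2.minAreaRect((q[:,:2]*1000).astype(np.float32)))
"
```

```text
bar x -0.1005 y 0.0005 bottom 0.0959 F press 1.0 0.1 -0.1 rot [-0.02  0.13  0.04] M [-0.24 -0.25 -0.04]
2678 [-0.03045167 -0.02178105  0.05580572] [0.02699744 0.02001464 0.06086563] [-0.00411544 -0.00065917  0.05882718] [ 0.00911043 -0.00328537  0.05877711]
((-1.696542739868164, -0.9141578674316406), (57.40963363647461, 41.75377655029297), 0.16197344660758972)
```

View pics/w6.png

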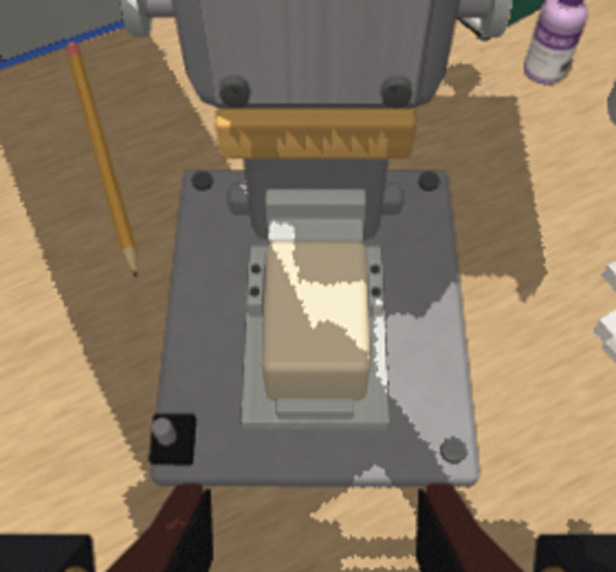

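The bar sits flat behind the lip at crop (316,395), between the rails and against the jaw. The next step is to regrasp the guard.

```bash
python3 - <<'E'
from h import *
Rt=Rpress(Y2,35); zt=Rt.as_matrix()[:,2]; G=np.array([.5022,-.0054,.3075])
plan([(PW(O2,Y2,[-.15,0,.33]),Rt,6),(G-.08*zt,Rt,4),(G,Rt,5)],.85)
E
```

```text
15
[[[0.0163,0.0001,-0.0333],[0.0,-0.4,0.0],0.85],[[0.0161,0.0,-0.0333],[0.0,-0.3,0.0],0.85],[[0.0158,0.0001,-0.0335],[0.0,-0.4,0.0],0.85],[[0.0157,0.0,-0.0335],[0.0,-0.3,0.0],0.85],[[0.0155,0.0001,-0.0337],[0.0,-0.4,0.0],0.85],[[0.0152,0.0,-0.0337],[0.0,-0.3,0.0],0.85],[[0.0363,0.0,0.0123],[0.0,-0.0,0.0],0.85],[[0.0363,0.0,0.0123],[0.0,-0.0,0.0],0.85],[[0.0363,0.0,0.0123],[0.0,-0.0,0.0],0.85],[[0.0363,0.0,0.0123],[0.0,-0.0,0.0],0.85],[[-0.0,-0.0,0.016],[0.0,-0.0,0.0],0.85],[[-0.0,-0.0,0.016],[0.0,-0.0,0.0],0.85],[[-0.0,-0.0,0.016],[0.0,-0.0,0.0],0.85],[[-0.0,-0.0,0.016],[0.0,-0.0,0.0],0.85],[[-0.0,-0.0,0.016],[0.0,-0.0,0.0],0.85]]
```

Request:
play_rows(
  targets=[
    [[0.016, 0, -0.0335], [0, -0.4, 0], 0.85],
    [[0.016, 0, -0.0335], [0, -0.3, 0], 0.85],
    [[0.016, 0, -0.0335], [0, -0.4, 0], 0.85],
    [[0.0155, 0, -0.0335], [0, -0.3, 0], 0.85],
    [[0.0155, 0, -0.0335], [0, -0.4, 0], 0.85],
    [[0.0155, 0, -0.0335], [0, -0.3, 0], 0.85],
    [[0.036, 0, 0.012], [0, 0, 0], 0.85],
    [[0.036, 0, 0.012], [0, 0, 0], 0.85],
    [[0.036, 0, 0.012], [0, 0, 0], 0.85],
    [[0.037, 0, 0.013], [0, 0, 0], 0.85],
    [[0, 0, 0], [0, 0, 0], 0.85],
  ],
)

```text
time: 23.28
eef_pos: [0.5248, -0.0419, 0.3764]
orientation: [-1.237, -2.268, -0.392]
force: [0.5, -0.3, -0.7]
gripper_width: 0.853
grasp_force: 0.0
```

```bash
python3 - <<'E'
from h import *
o=readout.get_obs(); q=R.from_rotvec(o['orientation']); print(q.inv().apply(np.array([.5022,-.0054,.3075])-o['eef_pos']).round(4),np.degrees((q.inv()*Rpress(Y2,35)).as_rotvec()).round(2))
im,d=cams.read_camera("wrist"); P,uv=deproj("wrist",d); C=im[uv[:,1],uv[:,0]]
T=q.inv().apply(P-o['eef_pos'])   # tool frame
m=(C.max(1)<55)&(abs(T[:,0])<.04)&(abs(T[:,1])<.03)&(T[:,2]>.02)&(T[:,2]<.12)
Q=T[m];print(m.sum(),np.percentile(Q,[2,50,98],axis=0).round(4))
cv2.imwrite("pics/w7.png",im)
E
```

```text
[-0.004   0.0004  0.0811] [0.07 0.26 0.31]
1023 [[-0.0254 -0.0176  0.059 ]
 [-0.0161  0.0009  0.0609]
 [-0.0101  0.0193  0.0668]]
```

View pics/w7.png

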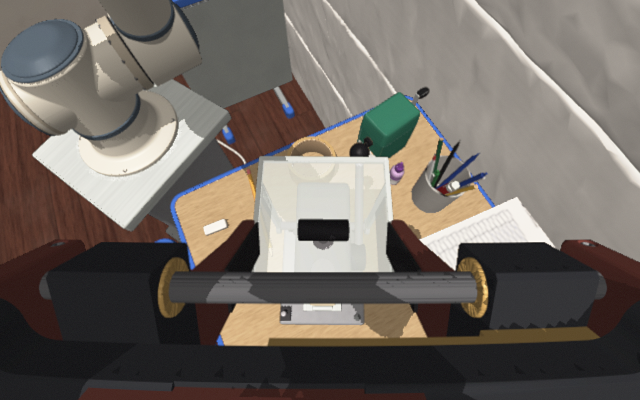

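The T-grip shows at (323,230), about 18 mm toward tool −x, so the guard is still nearly fully up.

Request:
play_rows(
  targets=[
    [[-0.006, 0, 0], [0, 0, 0], 0.85],
    [[-0.006, 0, 0.006], [0, 0, 0], 0.85],
    [[-0.006, 0, 0.014], [0, 0, 0], 0.85],
    [[0, 0, 0.015], [0, 0, 0], 0.85],
    [[0, 0, 0.015], [0, 0, 0], 0.85],
    [[0, 0, 0.014], [0, 0, 0], 0.85],
    [[0, 0, 0.014], [0, 0, 0], 0.85],
    [[0, 0, 0], [0, 0, 0], 0.3],
    [[0, 0, 0], [0, 0, 0], 0.3],
    [[0, 0, 0], [0, 0, 0], 0.3],
    [[0, 0, 0], [0, 0, 0], 0.3],
  ],
  grip_force=25,
)

```text
time: 24.7
eef_pos: [0.511, -0.0192, 0.2992]
orientation: [-1.241, -2.263, -0.392]
force: [1.8, -1.3, 0.6]
gripper_width: 0.455
grasp_force: 25.0
```

```bash
python3 - <<'E'
from h import *
o=readout.get_obs(); q=R.from_rotvec(o['orientation']); zt=q.as_matrix()[:,2]; g=o['eef_pos']-.011*zt
c,s=np.cos(Y2),np.sin(Y2); D=g[:2]-O2; gp=np.array([D@[c,s],D@[-s,c],g[2]]); r=gp-[.075,0,.13]; r0=np.hypot(r[0],r[2]); a=np.arctan2(r[2],-r[0])
print(gp,r0,"guard",a+.27, o['gripper_width'],o['force'])
def pt(x): return PW(O2,Y2,[.075-r0*np.cos(x),gp[1]*(1),.13+r0*np.sin(x)])+.011*zt
A=np.linspace(a,-.27,25); plan([(pt(x),q,1) for x in A[1:]],.3)
E
```

```text
[ 2.03568258e-02 -2.56640856e-05  3.08233514e-01] 0.1864217311662629 guard 1.5433120587374887 0.4550345169029656 [ 1.79041933 -1.31488189  0.62421001]
24
[[[-0.0115,-0.0,-0.0033],[0.0,0.0,0.0],0.3],[[-0.0117,-0.0,-0.0026],[0.0,0.0,0.0],0.3],[[-0.0119,-0.0,-0.0018],[0.0,0.0,0.0],0.3],[[-0.0119,-0.0,-0.001],[0.0,0.0,0.0],0.3],[[-0.012,-0.0,-0.0003],[0.0,0.0,0.0],0.3],[[-0.012,-0.0001,0.0005],[0.0,0.0,0.0],0.3],[[-0.0119,0.0,0.0013],[0.0,0.0,0.0],0.3],[[-0.0118,0.0,0.002],[0.0,0.0,0.0],0.3],[[-0.0117,0.0,0.0028],[0.0,0.0,0.0],0.3],[[-0.0114,-0.0,0.0036],[0.0,0.0,0.0],0.3],[[-0.0112,-0.0,0.0042],[0.0,0.0,0.0],0.3],[[-0.0109,-0.0,0.005],[0.0,0.0,0.0],0.3],[[-0.0106,-0.0001,0.0057],[0.0,0.0,0.0],0.3],[[-0.0102,0.0,0.0063],[0.0,0.0,0.0],0.3],[[-0.0097,-0.0,0.007],[0.0,0.0,0.0],0.3],[[-0.0093,-0.0,0.0076],[0.0,0.0,0.0],0.3],[[-0.0088,-0.0,0.0081],[0.0,0.0,0.0],0.3],[[-0.0082,-0.0001,0.0087],[0.0,0.0,0.0],0.3],[[-0.0077,0.0,0.0093],[0.0,0.0,0.0],0.3],[[-0.007,-0.0,0.0096],[0.0,0.0,0.0],0.3],[[-0.0064,-0.0,0.0102],[0.0,0.0,0.0],0.3],[[-0.0058,-0.0001,0.0105],[0.0,0.0,0.0],0.3],[[-0.005,0.0,0.0109],[0.0,0.0,0.0],0.3],[[-0.0044,-0.0,0.0111],[0.0,0.0,0.0],0.3]]
```

Request:
play_rows(
  targets=[
    [[-0.0115, 0, -0.0033], [0, 0, 0], 0.3],
    [[-0.0117, 0, -0.0026], [0, 0, 0], 0.3],
    [[-0.012, 0, -0.0018], [0, 0, 0], 0.3],
    [[-0.012, 0, -0.001], [0, 0, 0], 0.3],
    [[-0.012, 0, 0], [0, 0, 0], 0.3],
    [[-0.012, 0, 0.0005], [0, 0, 0], 0.3],
    [[-0.012, 0, 0.0013], [0, 0, 0], 0.3],
    [[-0.0118, 0, 0.002], [0, 0, 0], 0.3],
    [[-0.0117, 0, 0.0028], [0, 0, 0], 0.3],
    [[-0.0114, 0, 0.0036], [0, 0, 0], 0.3],
    [[-0.0112, 0, 0.0042], [0, 0, 0], 0.3],
    [[-0.011, 0, 0.005], [0, 0, 0], 0.3],
  ],
)

```text
time: 26.2
eef_pos: [0.5702, -0.1128, 0.2103]
orientation: [-1.245, -2.265, -0.392]
force: [3.5, -2.9, 6.8]
gripper_width: 0.452
grasp_force: 25.0
```

Request:
play_rows(
  targets=[
    [[-0.0106, 0, 0.0057], [0, 0, 0], 0.3],
    [[-0.0102, 0, 0.0063], [0, 0, 0], 0.3],
    [[-0.0097, 0, 0.007], [0, 0, 0], 0.3],
    [[-0.0093, 0, 0.0076], [0, 0, 0], 0.3],
    [[-0.0088, 0, 0.008], [0, 0, 0], 0.3],
    [[-0.0082, 0, 0.0087], [0, 0, 0], 0.3],
    [[-0.0077, 0, 0.0093], [0, 0, 0], 0.3],
    [[-0.007, 0, 0.0096], [0, 0, 0], 0.3],
    [[-0.0064, 0, 0.01], [0, 0, 0], 0.3],
  ],
)

```text
time: 27.32
eef_pos: [0.5829, -0.1328, 0.1053]
orientation: [-1.248, -2.266, -0.39]
force: [6.0, -6.9, 3.5]
gripper_width: 0.453
grasp_force: 25.0
```

```bash
cat >> h.py <<'E'
def guard():
    o=readout.get_obs(); q=R.from_rotvec(o['orientation']); zt=q.as_matrix()[:,2]; g=o['eef_pos']-.011*zt
    c,s=np.cos(Y2),np.sin(Y2); D=g[:2]-O2; gp=np.array([D@[c,s],D@[-s,c],g[2]]); r=gp-[.075,0,.13]; r0=np.hypot(r[0],r[2]); a=np.arctan2(r[2],-r[0]); F=o['force']
    print(gp.round(4),r0.round(4),"guard",(a+.27).round(3),o['gripper_width'].round(3),"F",(F[:2]@[c,s]).round(1),(F[:2]@[-s,c]).round(1),F[2].round(1),o['joint_positions'].round(2))
    return gp,q,r0,a
E
python3 - <<'E'
from h import *
gp,q,r0,a=guard(); zt=q.as_matrix()[:,2]
plan([(PW(O2,Y2,[.075-.188*np.cos(x),gp[1],.13+.188*np.sin(x)])+.011*zt,q,1) for x in np.linspace(a,-.28,6)[1:]],.3)
E
```

```text
Traceback (most recent call last):
  File "h.py", line 54, in guard
    print(gp.round(4),r0.round(4),"guard",(a+.27).round(3),o['gripper_width'].round(3),"F",(F[:2]@[c,s]).round(1),(F[:2]@[-s,c]).round(1),F[2].round(1),o['joint_positions'].round(2))
                                                           ^^^^^^^^^^^^^^^^^^^^^^^^
AttributeError: 'float' object has no attribute 'round'
```

```bash
sed -i "s/o\['gripper_width'\].round(3),//" h.py
python3 - <<'E'
from h import *
gp,q,r0,a=guard(); zt=q.as_matrix()[:,2]
plan([(PW(O2,Y2,[.075-.188*np.cos(x),gp[1],.13+.188*np.sin(x)])+.011*zt,q,1) for x in np.linspace(a,-.28,6)[1:]],.3)
E
```

```text
[-0.1141  0.0004  0.1144] 0.1897 guard 0.188 F -9.1 -1.3 3.5 [-0.45  0.53  1.04  0.35  2.08 -0.92]
5
[[[-0.0021,-0.0,0.0074],[0.0,0.0,0.0],0.3],[[-0.0033,-0.0,0.0066],[0.0,0.0,0.0],0.3],[[-0.003,-0.0001,0.0068],[0.0,0.0,0.0],0.3],[[-0.0028,0.0,0.0069],[0.0,0.0,0.0],0.3],[[-0.0025,0.0,0.007],[0.0,0.0,0.0],0.3]]
```

Request:
play_rows(
  targets=[
    [[-0.004, 0, 0.006], [0, 0, 0], 0.3],
    [[-0.0035, 0, 0.0065], [0, 0, 0], 0.3],
    [[-0.0032, 0, 0.0067], [0, 0, 0], 0.3],
    [[-0.003, 0, 0.0068], [0, 0, 0], 0.3],
    [[0, 0, 0], [0, 0, 0], 0.3],
  ],
)

```text
time: 27.95
eef_pos: [0.5806, -0.1292, 0.0749]
orientation: [-1.247, -2.264, -0.39]
force: [5.5, -5.2, -3.2]
gripper_width: 0.45
grasp_force: 25.0
```

```bash
python3 - <<'E'
from h import *
guard()
E
```

```text
[-0.1097  0.0004  0.0839] 0.1904 guard 0.025 F -7.3 -1.8 -3.2 [-0.45  0.54  1.08  0.34  2.03 -0.94]
```

Request:
play_rows(
  targets=[
    [[-0.0008, 0, 0.0019], [0, 0, 0], 0.3],
    [[-0.0008, 0, 0.0019], [0, 0, 0], 0.3],
    [[0, 0, 0], [0, 0, 0], 0.3],
  ],
)

```text
time: 28.32
eef_pos: [0.5802, -0.1286, 0.0718]
orientation: [-1.246, -2.265, -0.39]
force: [6.8, -5.9, 0.4]
gripper_width: 0.454
grasp_force: 25.0
```

```bash
python3 - <<'E'
from h import *
guard()
E
```

```text
[-0.109   0.0004  0.0808] 0.1905 guard 0.009 F -8.7 -2.6 0.4 [-0.45  0.54  1.09  0.34  2.03 -0.94]
```

Request:
play_rows(
  targets=[
    [[-0.0008, 0, 0.0019], [0, 0, 0], 0.3],
    [[-0.0008, 0, 0.0019], [0, 0, 0], 0.3],
    [[0, 0, 0], [0, 0, 0], 0.3],
  ],
)

```text
time: 28.7
eef_pos: [0.5797, -0.1278, 0.068]
orientation: [-1.246, -2.265, -0.39]
force: [5.8, -6.3, 1.6]
gripper_width: 0.452
grasp_force: 25.0
```

```bash
python3 - <<'E'
from h import *
guard()
E
```

```text
[-0.1081  0.0004  0.0771] 0.1906 guard -0.011 F -8.4 -1.5 1.6 [-0.45  0.54  1.09  0.34  2.02 -0.95]
```

Request:
play_rows(
  targets=[
    [[-0.0008, 0, 0.0019], [0, 0, 0], 0.3],
    [[-0.0008, 0, 0.0019], [0, 0, 0], 0.3],
    [[-0.0008, 0, 0.0019], [0, 0, 0], 0.3],
    [[0, 0, 0], [0, 0, 0], 0.3],
  ],
)

```text
time: 29.2
eef_pos: [0.5789, -0.1266, 0.0622]
orientation: [-1.246, -2.265, -0.39]
force: [5.0, -4.3, 1.9]
gripper_width: 0.453
grasp_force: 25.0
```

```bash
python3 - <<'E'
from h import *
guard()
E
```

```text
[-0.1066  0.0004  0.0712] 0.1909 guard -0.043 F -6.3 -1.9 1.9 [-0.45  0.54  1.1   0.34  2.01 -0.95]
```

Request:
play_rows(
  targets=[
    [[0, 0, 0], [0, 0, 0], 0.85],
    [[0, 0, 0], [0, 0, 0], 0.85],
    [[0, 0, 0], [0, 0, 0], 0.85],
    [[0, 0, -0.02], [0, 0, 0], 0.85],
    [[0, 0, -0.025], [0, 0, 0], 0.85],
    [[0, 0, -0.025], [0, 0, 0], 0.85],
    [[0, 0, -0.025], [0, 0, 0], 0.85],
    [[0, 0, -0.015], [0, 0, 0], 0.85],
    [[0, 0, 0], [0, 0, 0], 0.85],
  ],
)

```text
time: 30.32
eef_pos: [0.612, -0.1778, 0.1536]
orientation: [-1.241, -2.264, -0.392]
force: [-0.3, 1.0, 1.4]
gripper_width: 0.849
grasp_force: 0.0
```

```bash
python3 - <<'E'
from h import *
guard()
o=readout.get_obs(); q=R.from_rotvec(o['orientation'])
im,d=cams.read_camera("wrist"); P,uv=deproj("wrist",d); C=im[uv[:,1],uv[:,0]]
cv2.imwrite("pics/w8.png",im)
D=P[:,:2]-O2; c,s=np.cos(Y2),np.sin(Y2); T=np.c_[D@[c,s],D@[-s,c],P[:,2]]
m=(C.max(1)<55)&(T[:,0]>-.14)&(T[:,0]<-.085)&(abs(T[:,1])<.025)&(T[:,2]>.05)&(T[:,2]<.14)
Q=T[m];print(m.sum(),Q.mean(0).round(4),np.percentile(Q,[2,50,98],axis=0).round(4))
cm=cams.calibration("wrist"); cam=R.from_rotvec(np.ravel(cm['rvec'])).inv().apply(-np.ravel(cm['tvec']))
r=(P[m].mean(0)-cam); r/=np.linalg.norm(r); e=P[m].mean(0)+.007*r; De=e[:2]-O2; g=np.array([De@[c,s],De@[-s,c],e[2]]); print("grip centre",g.round(4),"r",np.hypot(g[0]-.075,g[2]-.13),"guard",np.arctan2(g[2]-.13,.075-g[0])+.27)
E
```

```text
[-0.1676 -0.      0.1626] 0.2448 guard 0.404 F 1.0 -0.3 1.4 [-0.49  0.65  0.78  0.36  2.22 -0.91]
972 [-0.1077  0.0003  0.0901] [[-0.1139 -0.0189  0.0835]
 [-0.1081  0.0007  0.0909]
 [-0.0992  0.0189  0.0931]]
grip centre [-0.1052  0.0003  0.0835] r 0.1860545364303876 guard 0.017512666808682076
```

```bash
python3 - <<'E'
from h import *
Rt=Rpress(Y2,20); zt=Rt.as_matrix()[:,2]; t=PW(O2,Y2,[-.1108,0,.098])
plan([(t-.045*zt,Rt,5),(t-.008*zt,Rt,3)],0.0); print(t)
E
```

```text
8
[[[0.0043,-0.0,0.006],[0.0,-3.0,0.0],0.0],[[0.0045,-0.0,0.0058],[0.0,-3.0,0.0],0.0],[[0.0049,-0.0,0.0055],[0.0,-2.9,0.0],0.0],[[0.0051,-0.0,0.0052],[0.0,-3.0,0.0],0.0],[[0.0054,-0.0,0.005],[0.1,-3.0,0.0],0.0],[[-0.0,0.0,0.0123],[-0.0,-0.0,0.0],0.0],[[-0.0,0.0,0.0124],[-0.0,-0.0,0.0],0.0],[[-0.0,0.0,0.0123],[-0.0,-0.0,0.0],0.0]]
[ 0.58483015 -0.13514946  0.098     ]
```

Request:
play_rows(
  targets=[
    [[0, 0, 0], [0, 0, 0], 0],
    [[0, 0, 0], [0, 0, 0], 0],
    [[0.0043, 0, 0.006], [0, -3, 0], 0],
    [[0.0045, 0, 0.0058], [0, -3, 0], 0],
    [[0.005, 0, 0.0055], [0, -3, 0], 0],
    [[0.005, 0, 0.0052], [0, -3, 0], 0],
    [[0.0054, 0, 0.005], [0, -3, 0], 0],
    [[0, 0, 0], [0, 0, 0], 0],
    [[0, 0, 0.0123], [0, 0, 0], 0],
    [[0, 0, 0.0123], [0, 0, 0], 0],
    [[0, 0, 0.0123], [0, 0, 0], 0],
    [[0, 0, 0], [0, 0, 0], 0],
  ],
)

```text
time: 31.88
eef_pos: [0.5854, -0.137, 0.1038]
orientation: [-1.358, -2.475, -0.239]
force: [0.9, -0.1, -0.4]
gripper_width: 0.006
grasp_force: 0.0
```

Request:
play_rows(
  targets=[
    [[0, 0, 0.002], [0, 0, 0], 0],
    [[0, 0, 0.002], [0, 0, 0], 0],
    [[0, 0, 0.002], [0, 0, 0], 0],
    [[0, 0, 0], [0, 0, 0], 0],
  ],
)

```text
time: 32.38
eef_pos: [0.5853, -0.1358, 0.1006]
orientation: [-1.36, -2.479, -0.24]
force: [-0.3, -1.0, -0.3]
gripper_width: 0.008
grasp_force: 0.2
```

Request:
play_rows(
  targets=[
    [[0, 0, 0.002], [0, 0, 0], 0],
    [[0, 0, 0.002], [0, 0, 0], 0],
    [[0, 0, 0], [0, 0, 0], 0],
  ],
)

```text
time: 32.75
eef_pos: [0.5848, -0.1349, 0.0967]
orientation: [-1.36, -2.48, -0.24]
force: [3.0, -3.5, 3.3]
gripper_width: 0.005
grasp_force: 2.2
```

Request:
play_rows(
  targets=[
    [[0, 0, 0.002], [0, 0, 0], 0],
    [[0, 0, 0], [0, 0, 0], 0],
  ],
)

```text
time: 33.0
eef_pos: [0.5847, -0.1348, 0.096]
orientation: [-1.361, -2.481, -0.24]
force: [1.5, -4.4, 7.0]
gripper_width: 0.007
grasp_force: 4.5
```

Request:
play_rows(
  targets=[
    [[0, 0, 0.002], [0, 0, 0], 0],
    [[0, 0, 0.002], [0, 0, 0], 0],
    [[0, 0, 0], [0, 0, 0], 0],
  ],
)

```text
time: 33.38
eef_pos: [0.5848, -0.1347, 0.0955]
orientation: [-1.363, -2.485, -0.241]
force: [1.1, -7.8, 18.5]
gripper_width: 0.005
grasp_force: 10.1
```

Request:
play_rows(
  targets=[
    [[0, 0, 0.002], [0, 0, 0], 0],
    [[0, 0, 0.002], [0, 0, 0], 0],
    [[0, 0, 0], [0, 0, 0], 0],
    [[0, 0, 0], [0, 0, 0], 0],
  ],
)

```text
time: 33.88
eef_pos: [0.5848, -0.1345, 0.0951]
orientation: [-1.366, -2.489, -0.241]
force: [-0.3, -10.8, 30.1]
gripper_width: 0.007
grasp_force: 15.7
```

Request:
play_rows(
  targets=[
    [[0, 0, -0.006], [0, 0, 0], 0],
    [[0, 0, -0.012], [0, 0, 0], 0],
    [[0, 0, -0.02], [0, 0, 0], 0],
    [[0, 0, -0.025], [0, 0, 0], 0],
    [[0, 0, -0.025], [0, 0, 0], 0],
    [[-0.02, 0, -0.02], [0, 0, 0], 0.3],
    [[0, 0, 0], [0, 0, 0], 0.3],
    [[0, 0, 0], [0, 0, 0], 0.3],
  ],
)

```text
time: 34.88
eef_pos: [0.6119, -0.1779, 0.1802]
orientation: [-1.358, -2.476, -0.24]
force: [0.5, 0.1, 1.3]
gripper_width: 0.282
grasp_force: 0.0
```

```bash
python3 - <<'E'
from h import *
where()
im,d=cams.read_camera("wrist"); P,uv=deproj("wrist",d); C=im[uv[:,1],uv[:,0]]
cv2.imwrite("pics/w9.png",im)
D=P[:,:2]-O2; c,s=np.cos(Y2),np.sin(Y2); T=np.c_[D@[c,s],D@[-s,c],P[:,2]]
m=(C.max(1)<55)&(T[:,0]>-.14)&(T[:,0]<-.085)&(abs(T[:,1])<.025)&(T[:,2]>.05)&(T[:,2]<.14)
Q=T[m];print(m.sum(),Q.mean(0).round(4),np.percentile(Q,[2,50,98],axis=0).round(4))
E
```

```text
bar x -0.1537 y 0.0001 bottom 0.1648 F press -0.2 -0.4 1.3 rot [  0.04 -16.89  -0.02] M [-0.12 -0.22  0.02]
738 [-0.106  -0.0007  0.0871] [[-0.1129 -0.0191  0.0813]
 [-0.1067 -0.0017  0.0877]
 [-0.0981  0.0188  0.0898]]
```

View pics/w9.png

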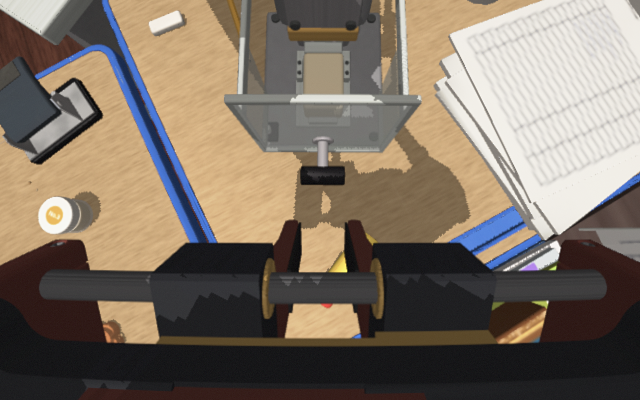

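The guard is shut, with the grip at (322,175) and its top at z ≈ 89 mm as specified. The bar sits in the nest at (323,75) and the gripper is clear of everything.

```bash
python3 -c "
from plant import ctrl
print(ctrl.job_done())"
```

```text
the job is handed in; nothing more can be done
None
```

The job is handed in at about 35 s of the 72 s. The bar lies flat in the nest between jaw and lip, the guard is pressed down to its hard stop and stayed there, and the arm is clear. The guard and interlock angles could not be read directly, so "shut" rests on the push force and the grip height in the camera.

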